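# Level the bottle shelf by its screw foot

## Task

The low bottle shelf on the worktop has sunk at its screw foot. Sweep the three limescale flakes off its plate with the scraper block and set the block down on the worktop; then lay the spirit level lengthwise on the cleared plate and turn the foot's knob so that, with the level pressed down, its bubble stands between the two marks. Finish still holding the level pressed firmly but not hard on the shelf, bubble between the marks, and leave the other things standing about alone.

Things in the scene. Friction and masses are not known exactly. Their poses are not given: they have to be found in the camera images.
- shelf_plate (a point): Middle of the upper face of the shelf's bare metal plate, about 55 mm above the worktop, no rim. The plate is 112 mm deep (its x) and reaches 150 mm from this point towards its +y end (two fixed feet, 130 mm from this point, about which it tilts) and 165 mm towards -y (screw foot). z is its upward normal. The -y end starts too low: 6 to 14 mrad when the shelf is pressed.
- foot_knob (a point): Centre of the black fluted round knob (40 mm across, 27 mm high, top 100 mm above the worktop) on the screw foot, 135 mm from the plate's middle towards -y. It keeps its height, turns with 0.12 N m and stays where left. Clockwise seen from above raises the plate's -y end: 1 rad (1.6 mm of lift) tilts the plate 6 mrad and moves the bubble 6 mm. 1 to 2.3 rad are needed.
- shelf_base: The shelf's feet on the worktop; origin on the worktop below the plate's middle, axes as the plate's. On the screw foot a rubber ring lifts the unpressed plate. Pressing the level down (5 N or more, at its middle or nearer the knob) seats the plate: its -y end sinks by 4 mrad and the bubble moves 4 mm towards the fixed feet; pressing harder adds only about 1 mm for each 10 N.
- level_mid (a point): Centre of the spirit level: aluminium bar with black end caps, 180 mm long (x), 22 mm wide (y), 44 mm high (z, up), 0.22 kg, lying on its sole on the worktop. Vial in the top at the middle; black round hole in its side near the +x end. Laid with its x along the plate's y, either way round, it reads the plate's tilt; its middle may be up to 75 mm from the plate's middle.
- bubble (a joint): Place of the bubble (white, 14 mm long) in the vial, m: 0 is centred, positive towards the level's +x end, which is then the higher end. 1 mm for each mrad of tilt, stops at 19 mm; settles in about 1.5 s. Between the marks: within 3.5 mm of 0.
- scraper_mid (a point): Centre of the scraper block: wooden block with a grey plastic sole, 100 mm long (x), 28 mm thick (y, the width to grip), 50 mm high (z), 0.14 kg, standing on its sole.
- flake0_mid (a point): First limescale flake, whitish, about 19 x 14 mm, 6 mm thick, loose on the plate, nearest the knob.
- flake1_mid (a point): Second flake, about 17 mm, loose on the plate near its middle.
- flake2_mid (a point): Third flake, about 15 mm, loose on the plate nearest the fixed feet.
- tape: Bystander: white roll of tape, 52 mm across, 15 mm high, lying flat; origin at its underside.
- cap: Bystander: grey bottle cap, 69 mm across, 24 mm high; origin at its underside.
Mind the look-alikes: they are no part of the job. Leave any yellow look-alike of the part that bears scraper_mid alone.

How it is judged:
By the outcome, as a careful person would: the job done as asked, in the order asked, and still so for the second after the job is handed in, while the arm keeps its last pose, push and grip.
It also fails if it takes over 72 s, if anything falls off the work surface, if the arm or the gripper's body presses on something with over 40 N, if the wrist force passes 120 N, or if a joint passes its speed limit or range.

## Robot

A 7-joint arm with a two-finger parallel gripper is mounted at the origin on a cart in front of the work surface, level with it; the furniture and walls round the work are solid. World frame = base frame: x ahead of the robot, y to its left, z up, the work surface at z = 0. Lengths are in m, angles in rad, forces in N, time in s.
With the tool pointing down it reaches from about 0.35 to 0.9 m from the base axis. Payload 19.9 kg.
Tool frame: the origin (TCP) lies between the finger pads; the fingertips stand 19 mm ahead of it and the grasp point (between the pads) is the TCP; y points along the fingers, z is the direction in which the jaws open and shut, and the axes are right-handed (so a half turn about y gives the same grasp; the last joint's range is limited). The gripper opens to 94 mm and grips with 3 to 60 N. Pads are 16 mm wide; open, the fingers measure 119 mm over their backs; the gripper's body (75 mm by 177 mm) begins 78 mm behind the grasp point.
Start: joints at [-1.298, 0.417, -0.01, 1.614, 0.005, 1.111, -0.053], TCP at [0.194, 0.594, 0.224] pointing down, gripper open.
Joint ranges: [-2.81, 2.81], [-0.39, 2.02], [-1.27, 1.25], [0.06, 2.57], [-1.19, 4.33], [0.19, 2], [-2.82, 2.82]. Speed limits (rad/s): [1.89, 1.89, 2.39, 2.39, 3.01, 3.01, 3.01].

## Interface

Orientations are given as a unit quaternion [w, x, y, z].
In Python, from workcell import env, vision, job_done gives the robot as it stands.
- The arm moves only by the tool play_rows, never from a script. Its argument "increments" is one flat list of numbers, 5 for each row, row after row: the shift along the tool's x, y, z in m, then the turn about the tool's y in degrees, then the finger opening in m, from 0 to 0.094. In form: [x, y, z, yaw, claw, x, y, z, yaw, claw, ...]. A call has 1 to 12 rows; each row shifts and turns the pose as measured when the row begins, along the tool's axes as they then stand; what a row does not reach is not made up. A row lasts 1/12 s, in which the tool goes at most 41.7 mm and 7.16 degrees, less where a joint would pass 70% of its speed; a pose out of reach is approached as far as the arm can. A call is refused whole if a number of a shift passes 0.0417 or a number of a turn 7.16, either way. A call with a gripper value outside its range is refused whole. The fingers move at their own pace and stop on an object; the grip force is fixed at half the most. Time passes only in rows, so rows that do not move let the fingers close. It gives the time, the measured TCP pose, the force and the opening at its end, in the units of the state.
- env.get_obs(): the state, without advancing time (a new reading comes with each control period).
- vision.camera(name): name is "scene" or "side" or "wrist"; returns a dict with "color" (400x640x3 uint8, red, green, blue), "fx", "fy", "cx", "cy" (pixels), "extrinsics" (4x4, takes a point from camera to world coordinates); the wrist camera has in their place "tool_from_camera" (4x4, takes a point from camera to tool coordinates, whose origin is the TCP and whose axes are the tool frame's). Camera axes: x right, y up, looking along -z (the intrinsics and any distortion apply to the point x, -y, -z); pixel columns grow to the right and rows downward; lengths in m; the calibration is good to about 2 mm. A picture is of the moment at which its call begins: read the wrist's pose just before it. There is no depth.
- job_done(): hands the job in, once; it reports no verdict.
The state is a dict: "time": time; "qpos": joint angles; "qvel": joint speeds; "joint_torque": joint torques, N m; "tool_pos": TCP position; "ee_rot": TCP orientation; "force": force on the tool from outside, world axes, zero at the start; "torque": the same for the moment, N m; "gripper_width": finger opening in m.
Only numpy, scipy, OpenCV 4.12 (cv2) and the standard library are available. Lean on these libraries where they do the work, as an engineer would, in place of code of your own. Each camera call takes 0.05 s, during which the arm holds its last target.

## Working session

There is one attempt and no reset: what is moved stays moved. The work goes in short steps, Python scripts to look and compute and a tool call to move; the robot and the scene stay as the last step left them, time stands still between calls to the robot, and variables do not carry over. Pictures are saved under pics/ and viewed, and the job is handed in when it is done.

Besides the shell and the picture viewer there is one more tool, called after ">>>" by a JSON object that holds its "method" and its "body". play_rows: Moves the arm, as the interface text tells. Its arguments: {"type":"object","properties":{"increments":{"type":"array","items":{"type":"number"}}},"required":["increments"]}

```bash
ls; mkdir -p pics; python3 - <<'E'
from workcell import env, vision
import cv2
print(env.get_obs())
for n in ("scene","side","wrist"):
    c=vision.camera(n); cv2.imwrite(f"pics/{n}0.png",c["color"][:,:,::-1])
    print(n,{k:v for k,v in c.items() if k!="color"})
E
```

```text
pics
{'time': 0.0, 'qpos': array([-1.2975165 ,  0.41795561, -0.01032426,  1.61418948,  0.00472318,
        1.1107083 , -0.05299098]), 'qvel': array([-0.00013304,  0.00236258, -0.00094335, -0.00053006,  0.00057475,
       -0.00077165,  0.00078081]), 'joint_torque': array([ 1.57377588e-03, -8.51219130e+01,  6.39397055e-01, -4.25968087e+01,
       -4.88792325e-02,  1.88320444e-02,  3.81552138e-05]), 'tool_pos': array([0.1933964 , 0.59394013, 0.22383021]), 'ee_rot': array([-0.69793298,  0.6988055 , -0.11084796,  0.11078426]), 'force': array([-0.8641248 ,  0.22590112,  1.02589096]), 'torque': array([ 0.02242333, -0.03500924, -0.00900259]), 'gripper_width': 0.0941904286398333}
scene {'fx': 369.0201046473681, 'fy': 369.0201046473681, 'cx': 315.4443028240913, 'cy': 203.7949533262906, 'extrinsics': array([[ 0.71321314,  0.43305893, -0.55116874,  0.03404792],
       [-0.70086622,  0.42863169, -0.57014158, -0.57408409],
       [-0.01065651,  0.79292802,  0.60922213,  0.67901953],
       [ 0.        ,  0.        ,  0.        ,  1.        ]])}
side {'fx': 436.69605135293034, 'fy': 436.69605135293
[... 185 characters left out ...]
4502829e-01, -9.35044720e-01,
        -1.29222773e+00],
       [ 1.38922460e-02,  9.34941888e-01,  3.54528801e-01,
         5.70188752e-01],
       [ 0.00000000e+00,  0.00000000e+00,  0.00000000e+00,
         1.00000000e+00]])}
wrist {'fx': 342.75418919808965, 'fy': 342.75418919808965, 'cx': 312.18542867632755, 'cy': 197.09764740241016, 'tool_from_camera': array([[-2.87279817e-05, -9.61214982e-01, -2.75800215e-01,
        -8.08071069e-02],
       [ 4.50791277e-04,  2.75800174e-01, -9.61214888e-01,
        -1.60993003e-01],
       [ 9.99999898e-01, -1.51942095e-04,  4.25384147e-04,
         2.61305038e-04],
       [ 0.00000000e+00,  0.00000000e+00,  0.00000000e+00,
         1.00000000e+00]])}
```

View pics/scene0.png

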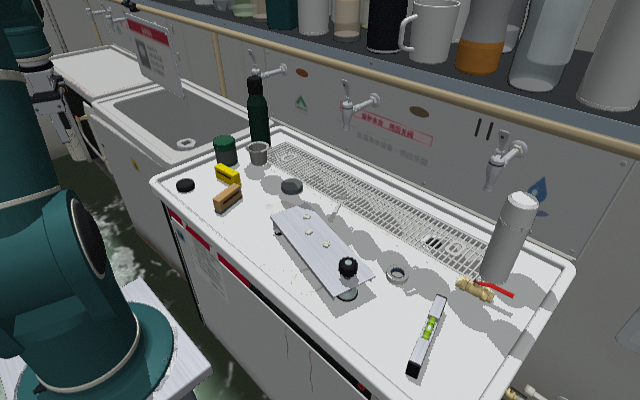

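View pics/side0.png

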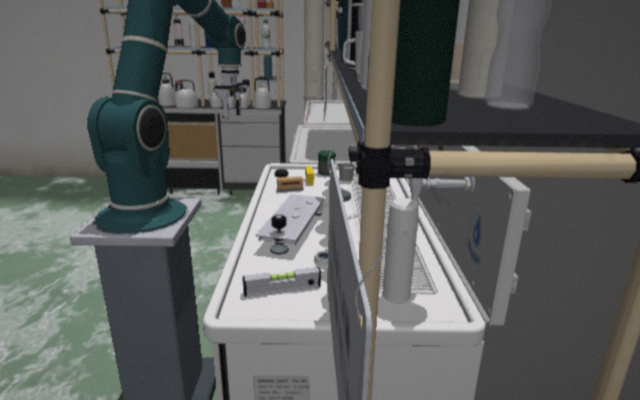

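View pics/wrist0.png

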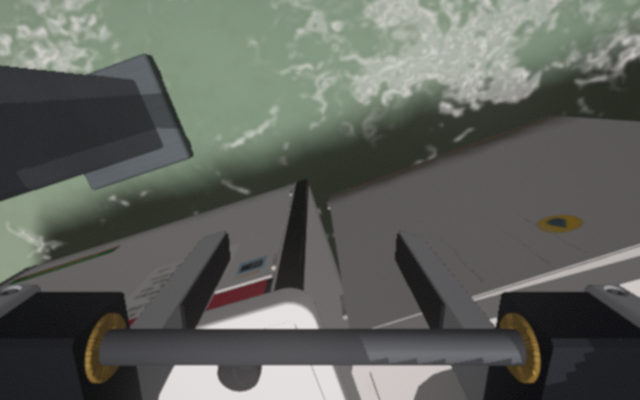

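Scene: wooden scraper at (228,197), yellow look-alike at (228,174), shelf plate centred at ~(320,247), knob at (347,267), level at (428,335), tape at (397,273), cap (grey) at (292,187), and flakes near (309,217), (307,233) and (326,244). Candidates for the scraper are the brown block (228,197) and the yellow block (228,174). I choose the brown one and check it in an enlarged crop.

```bash
cat > h.py <<'E'
from workcell import env, vision
import cv2, numpy as np
from scipy.spatial.transform import Rotation as R
np.set_printoptions(precision=4,suppress=True)
def rot(q): return R.from_quat([q[1],q[2],q[3],q[0]])
def cam(n):
    o=env.get_obs(); c=vision.camera(n)
    if n=="wrist":
        T=np.eye(4); T[:3,:3]=rot(o["ee_rot"]).as_matrix(); T[:3,3]=o["tool_pos"]
        c["extrinsics"]=T@c["tool_from_camera"]
    return c
def ray(c,u,v):
    E=c["extrinsics"]; d=np.array([(u-c["cx"])/c["fx"],-(v-c["cy"])/c["fy"],-1.])
    return E[:3,3],E[:3,:3]@d
def onz(c,u,v,z):
    o,d=ray(c,u,v); return o+d*(z-o[2])/d[2]
def proj(c,p):
    E=c["extrinsics"]; q=E[:3,:3].T@(np.asarray(p)-E[:3,3])
    return np.array([c["cx"]+c["fx"]*q[0]/-q[2], c["cy"]-c["fy"]*q[1]/-q[2]])
def tri(c1,a,c2,b):
    o1,d1=ray(c1,*a); o2,d2=ray(c2,*b)
    s=np.linalg.lstsq(np.c_[d1,-d2],o2-o1,rcond=None)[0]
    p=o1+d1*s[0];q=o2+d2*s[1]; return (p+q)/2,np.linalg.norm(p-q)
def save(c,name,crop=None,k=1):
    im=c["color"][:,:,::-1]
    if crop: im=im[crop[1]:crop[3],crop[0]:crop[2]]
    im=cv2.resize(im,None,fx=k,fy=k,interpolation=cv2.INTER_CUBIC); cv2.imwrite("pics/"+name,im)
def st():
    o=env.get_obs(); m=rot(o["ee_rot"]).as_matrix()
    print("t",round(o["time"],2),"p",o["tool_pos"],"F",o["force"],"w",round(o["gripper_width"],4)); print(m); return o
E
python3 - <<'E'
from h import *
c=cam("scene"); save(c,"s1.png",(170,140,480,390),2.5)
save(cam("side"),"d1.png",(210,140,430,310),3.5)
E
```

```text
(no output)
```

View pics/s1.png

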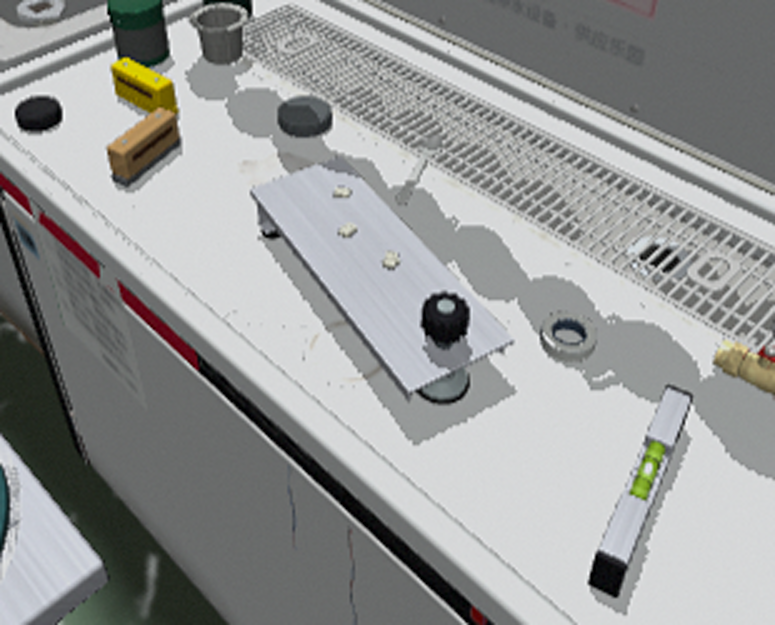

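View pics/d1.png

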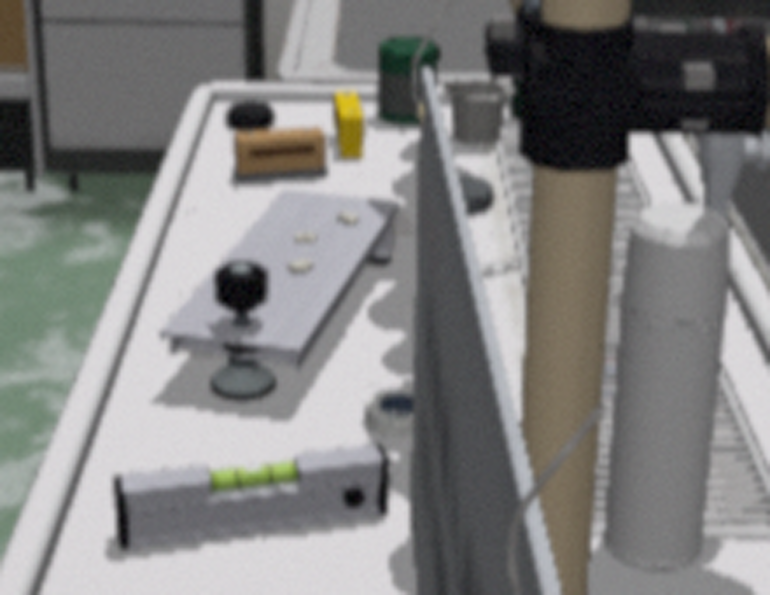

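```bash
python3 - <<'E'
from h import *
c=cam("scene"); d=cam("side")
S=lambda x,y:(170+x/2.5,140+y/2.5); D=lambda x,y:(210+x/3.5,140+y/3.5)
def show(n,pts,z):
    P=np.array([onz(c,*S(*p),z) for p in pts]); print(n,"\n",P[:,:2],"mean",P.mean(0)[:2])
    Q=P-np.roll(P,1,0); print("  edges",np.linalg.norm(Q,axis=1)," ang",np.degrees(np.arctan2(Q[:,1],Q[:,0])))
show("plate",[(253,190),(333,165),(512,342),(408,392)],.055)
show("knob",[(446,302)],.1)
show("flakes",[(391,260),(347,231),(342,192)],.058)
show("scrtop",[(108,152),(119,158),(178,119),(166,109)],.05)
show("scrbot",[(113,183),(180,145)],.0)
show("leveltop",[(672,387),(692,393),(618,562),(592,555)],.044)
show("cap",[(304,116)],.012); show("tape",[(569,337)],.008); show("yel",[(145,80)],.05)
show("black",[(38,113)],.012)
print("tri scraper hi", )
for n,a,b in [("knobtop",(446,302),(242,272)),("f0",(391,260),(301,267)),("f1",(347,231),(304,238)),("f2",(342,192),(348,217)),("lev vial",(650,470),(254,475)),("plate -y far",(512,342),(298,360)),("plate +y far",(333,165),(395,207)),("plate +y near",(253,190),(283,193)),("plate -y near",(408,392),(166,333))]:
    print(n,*tri(c,S(*a),d,D(*b)))
E
```

```text
plate 
 [[ 0.4782  0.0557]
 [ 0.5679  0.0268]
 [ 0.5056 -0.2713]
 [ 0.4012 -0.2439]] mean [ 0.4882 -0.1082]
  edges [0.3093 0.0943 0.3045 0.1079]  ang [  75.5934  -17.8502 -101.801   165.3102]
knob 
 [[ 0.4671 -0.2253]] mean [ 0.4671 -0.2253]
  edges [0.]  ang [0.]
flakes 
 [[ 0.5027 -0.1256]
 [ 0.5016 -0.0651]
 [ 0.5403 -0.0169]] mean [ 0.5148 -0.0692]
  edges [0.115  0.0605 0.0618]  ang [-109.091    91.0622   51.2213]
scrtop 
 [[0.4085 0.2311]
 [0.4111 0.2125]
 [0.503  0.2283]
 [0.5052 0.256 ]] mean [0.457 0.232]
  edges [0.0999 0.0188 0.0932 0.0279]  ang [-165.523   -81.9212    9.7462   85.5714]
scrbot 
 [[0.4095 0.2383]
 [0.5091 0.2439]] mean [0.4593 0.2411]
  edges [0.0998 0.0998]  ang [-176.7824    3.2176]
leveltop 
 [[ 0.5704 -0.3933]
 [ 0.5768 -0.4085]
 [ 0.4045 -0.4482]
 [ 0.3957 -0.4321]] mean [ 0.4868 -0.4205]
  edges [0.179  0.0165 0.1768 0.0184]  ang [  12.5141  -67.474  -167.0128  118.4261]
cap 
 [[0.6477 0.1682]] mean [0.6477 0.1682]
  edges [0.]  ang [0.]
tape 
 [[ 0.5843 -0.2829]] mean [ 0.5843 -0.2829]
  edges [0.]  ang [0.]
yel 
 [[0.5241 0.3292]] mean [0.5241 0.3292]
  edges [0.]  ang [0.]
black 
 [[0.413  0.4157]] mean [0.413  0.4157]
  edges [0.]  ang [0.]
tri scraper hi
knobtop [ 0.4676 -0.2247  0.0971] 0.002940639639870673
f0 [ 0.5056 -0.123   0.0553] 0.0015654166686126202
f1 [ 0.5047 -0.0621  0.0558] 0.0025456400791242025
f2 [ 0.5421 -0.0153  0.0574] 0.0022287403584958522
lev vial [ 0.4908 -0.4223  0.0383] 0.00023100819943773978
plate -y far [ 0.5122 -0.267   0.0444] 0.0025236380168862805
plate +y far [0.5833 0.0429 0.0425] 0.00776454449832964
plate +y near [0.4796 0.0578 0.0527] 0.00027858294054773164
plate -y near [ 0.4073 -0.2389  0.0485] 0.004339219534141682
```

```bash
python3 - <<'E'
from h import *
o=st()
E
```

```text
t 0.35 p [0.1935 0.5942 0.2243] F [ 0.0459 -0.0952  0.1669] w 0.0942
[[ 0.9509 -0.      0.3096]
 [-0.3096 -0.0003  0.9509]
 [ 0.0001 -1.     -0.0003]]
```

>>> {"method": "play_rows", "body": {"increments": [0.03,0,-0.0217,0,0.094,0.03,0,-0.0217,0,0.094,0.03,0,-0.0217,0,0.094,0.03,0,-0.0217,0,0.094,0.03,0,-0.0217,0,0.094,0.03,0,-0.0217,0,0.094,0.03,0,-0.0217,0,0.094,0.03,0,-0.0217,0,0.094,0.03,0,-0.0217,0,0.094,0.03,0,-0.0217,0,0.094,0.03,0,-0.0217,0,0.094,0.03,0,-0.0217,0,0.094]}}

```text
time: 1.35
tool_pos: [0.4604, 0.226, 0.2234]
ee_rot: [0.7, -0.698, 0.107, -0.106]
force: [1.0, 0.5, 1.3]
gripper_width: 0.0941
```

```bash
python3 - <<'E'
from h import *
c=cam("wrist"); save(c,"w1.png"); st()
E
```

```text
t 1.4 p [0.4645 0.2194 0.2235] F [ 2.5489 -9.7475 -0.6549] w 0.094
[[ 0.9528  0.0005  0.3037]
 [-0.3037  0.0018  0.9528]
 [-0.0001 -1.      0.0019]]
```

View pics/w1.png

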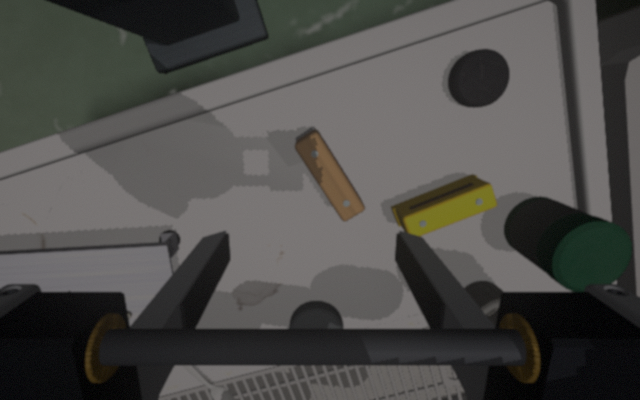

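Wrist view: brown scraper at (330,175) and yellow look-alike at (445,205). The cap is at (315,318).

```bash
python3 - <<'E'
from h import *
c=cam("wrist"); st()
hsv=cv2.cvtColor(c["color"],cv2.COLOR_RGB2HSV)
m=cv2.inRange(hsv,(7,80,110),(18,255,255)); m[:120]=0
n,l,s,_=cv2.connectedComponentsWithStats(m); i=1+np.argmax(s[1:,4]); print(s[i])
cn,_=cv2.findContours((l==i).astype(np.uint8),0,2)
r=cv2.minAreaRect(cn[0]); b=cv2.boxPoints(r); print(b)
P=np.array([onz(c,*p,.05)[:2] for p in b]); print(P,P.mean(0)); Q=P-np.roll(P,1,0); print(np.linalg.norm(Q,axis=1),np.degrees(np.arctan2(Q[:,1],Q[:,0])))
E
```

```text
t 1.45 p [0.4627 0.2223 0.2234] F [-0.9338  1.4419 -0.0652] w 0.0942
[[ 0.9526 -0.0002  0.3041]
 [-0.3041  0.0022  0.9526]
 [-0.0009 -1.      0.0021]]
[ 314  129   54   84 1402]
[[302.7353 139.4412]
 [320.9176 127.8706]
 [368.2706 202.2823]
 [350.0882 213.8529]]
[[0.421  0.2241]
 [0.4158 0.2442]
 [0.5017 0.268 ]
 [0.5081 0.2469]] [0.4616 0.2458]
[0.0901 0.0207 0.0892 0.022 ] [-165.3225  104.4675   15.5125  -73.2714]
```

```bash
python3 - <<'E'
from h import *
c=cam("wrist"); save(c,"w2.png",(280,110,390,230),5)
hsv=cv2.cvtColor(c["color"],cv2.COLOR_RGB2HSV)
m=cv2.inRange(hsv,(5,60,60),(20,255,255)); m[:120]=0
n,l,s,_=cv2.connectedComponentsWithStats(m); i=1+np.argmax(s[1:,4]); print(s[i])
cn,_=cv2.findContours((l==i).astype(np.uint8),0,2)
b=cv2.boxPoints(cv2.minAreaRect(cn[0])); print(b)
E
```

```text
[ 298  127   70   91 2432]
[[295.6732 140.8585]
 [318.8512 125.861 ]
 [369.639  204.3512]
 [346.461  219.3488]]
```

View pics/w2.png

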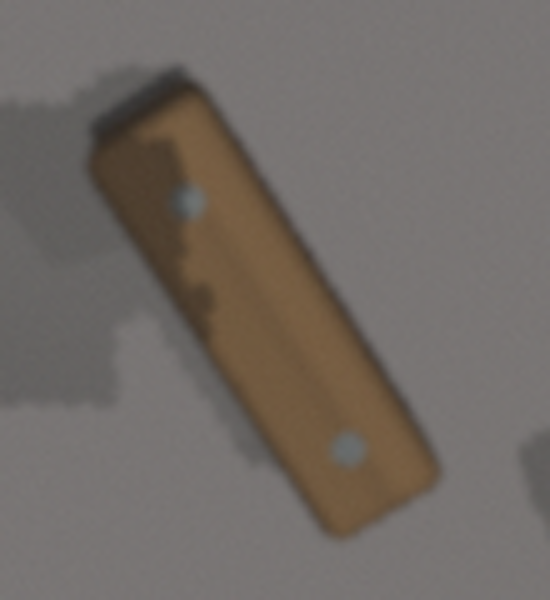

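```bash
cat >> h.py <<'E'
def delta(p,o=None):
    o=o or env.get_obs(); return rot(o["ee_rot"]).as_matrix().T@(np.asarray(p)-o["tool_pos"])
def ang(o=None):
    o=o or env.get_obs(); m=rot(o["ee_rot"]).as_matrix(); return np.degrees(np.arctan2(m[1,2],m[0,2]))
E
python3 - <<'E'
from h import *
c=cam("wrist")
b=[(280+x/5,110+y/5) for x,y in [(95,165),(190,83),(440,480),(342,538)]]
P=np.array([onz(c,*p,.05)[:2] for p in b]); print(P,P.mean(0)); Q=P-np.roll(P,1,0); print(np.linalg.norm(Q,axis=1),np.degrees(np.arctan2(Q[:,1],Q[:,0])))
m=P.mean(0); print(delta([*m,.2234]),ang())
E
```

```text
[[0.4194 0.2255]
 [0.41   0.2477]
 [0.5015 0.2727]
 [0.5075 0.2502]] [0.4596 0.249 ]
[0.0916 0.0241 0.0949 0.0233] [-164.3278  112.8531   15.3067  -75.0577]
[-0.0069 -0.0002  0.0209] 72.61488502236064
```

```bash
python3 - <<'E'
from h import *
c=cam("scene"); im=c["color"][:,:,::-1].copy()
u=np.array([np.cos(np.radians(15.4)),np.sin(np.radians(15.4))]); v=np.array([-u[1],u[0]])
im=cv2.resize(im[140:260,170:330],None,fx=5,fy=5)
for z,col in((.05,(0,0,255)),(0,(255,0,0))):
  for a in(-.05,.05):
    for b in(-.014,.014):
      p=proj(c,[*(np.array([.4597,.248])+a*u+b*v),z]); cv2.circle(im,tuple(int(x) for x in ((p-[170,140])*5)),4,col,-1)
cv2.imwrite("pics/s2.png",im)
E
```

```text
(no output)
```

View pics/s2.png

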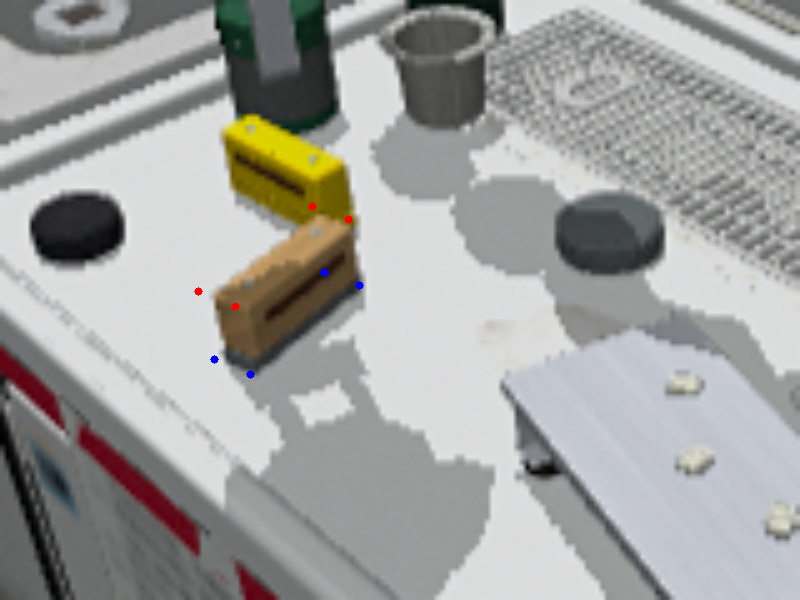

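```bash
python3 - <<'E'
from h import *
c=cam("scene")
def f(pts,z):
    P=np.array([onz(c,170+x/5,140+y/5,z)[:2] for x,y in pts]); print(P,P.mean(0)); Q=P-np.roll(P,1,0); print(np.linalg.norm(Q,axis=1),np.degrees(np.arctan2(Q[:,1],Q[:,0])))
f([(215,296),(253,312),(356,229),(318,212)],.05)
f([(250,373),(360,285)],0)
# check: where tool fingers project
o=st()
m=rot(o["ee_rot"]).as_matrix()
for k in(-1,1): print(proj(c,o["tool_pos"]+m@[0,.019,k*.05]))
save(c,"s3.png",(120,20,320,220),4)
E
```

```text
[[0.4122 0.2381]
 [0.4192 0.2096]
 [0.5086 0.236 ]
 [0.5029 0.2675]] [0.4607 0.2378]
[0.0954 0.0293 0.0932 0.032 ] [-162.0301  -76.2817   16.4552  100.1414]
[[0.4158 0.2227]
 [0.5122 0.2482]] [0.464  0.2354]
[0.0997 0.0997] [-165.1527   14.8473]
t 1.65 p [0.4591 0.2286 0.2231] F [0.4292 0.0858 0.3045] w 0.0944
[[ 0.9553 -0.0018  0.2956]
 [-0.2956  0.0036  0.9553]
 [-0.0028 -1.      0.0029]]
[225.1378 155.2266]
[214.7567 139.0042]
```

View pics/s3.png

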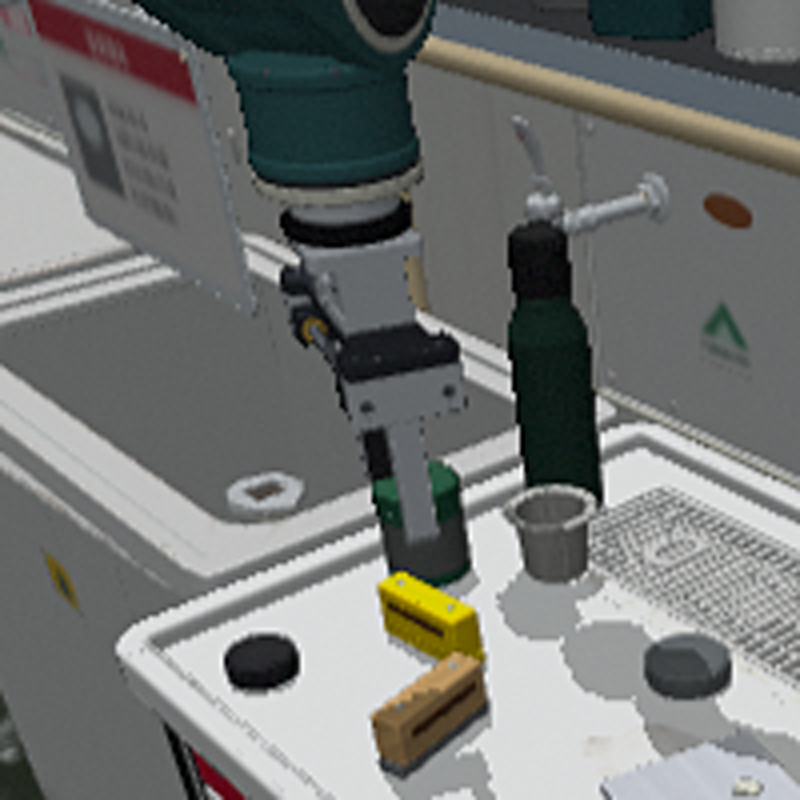

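>>> {"method": "play_rows", "body": {"increments": [-0.0005,0.0,0.005,0,0.094,-0.0005,0.0,0.005,0,0.094,0,0.02,0,-6.6,0.094,0,0.02,0,-6.6,0.094,0,0.02,0,-6.6,0.094,0,0.02,0,-6.6,0.094,0,0.02,0,-6.6,0.094,0,0.02,0,0,0.094,0,0,0,0,0.094,0,0,0,0,0.094]}}

```text
time: 2.48
tool_pos: [0.4573, 0.2534, 0.0995]
ee_rot: [0.701, -0.695, -0.113, 0.113]
force: [0.2, -0.1, 1.3]
gripper_width: 0.0938
```

```bash
python3 - <<'E'
from h import *
o=st(); print(ang(o),o["qpos"],delta([.461,.238,.032],o))
c=cam("wrist"); save(c,"w3.png"); print(env.get_obs()["tool_pos"])
E
```

```text
t 2.48 p [0.4573 0.2534 0.0995] F [ 0.1683 -0.0668  1.3049] w 0.0938
[[ 0.9489 -0.0006 -0.3155]
 [ 0.3155  0.0091  0.9489]
 [ 0.0022 -1.      0.0088]]
108.39452737927336 [-0.6345  0.398   0.0899  1.9781 -0.062   0.7637  1.3849] [-0.0015  0.0674 -0.0164]
[0.4572 0.2535 0.0996]
```

View pics/w3.png

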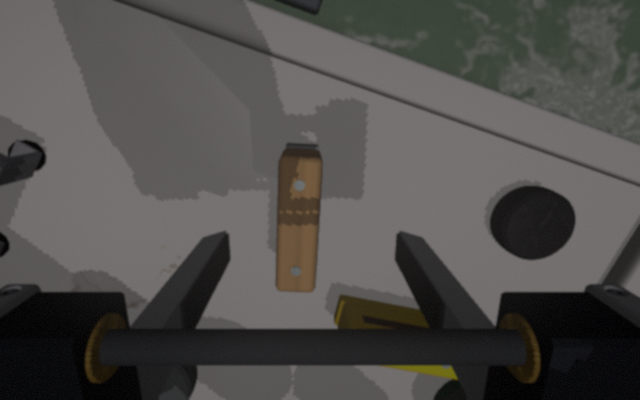

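```bash
python3 - <<'E'
from h import *
c=cam("wrist"); o=env.get_obs()
P=np.array([onz(c,*p,.05)[:2] for p in [(279,157),(322,157),(315,291),(276,291)]]); print(P,P.mean(0)); Q=P-np.roll(P,1,0); print(np.linalg.norm(Q,axis=1),np.degrees(np.arctan2(Q[:,1],Q[:,0])))
print(delta([*P.mean(0),.032],o),ang(o),o["tool_pos"])
E
```

```text
[[0.4198 0.2203]
 [0.4115 0.2455]
 [0.5016 0.2711]
 [0.51   0.2454]] [0.4607 0.2456]
[0.0936 0.0266 0.0937 0.027 ] [-164.4291  108.3029   15.864   -71.9045]
[ 0.0002  0.0681 -0.009 ] 108.35539018286737 [0.4577 0.2534 0.1002]
```

>>> {"method": "play_rows", "body": {"increments": [0,0.017,-0.006,2,0.094,0,0.017,-0.005,0,0.094,0,0.017,0,0,0.094,0,0.015,0,0,0.094,0,0,0,0,0.02,0,0,0,0,0.02,0,0,0,0,0.02,0,0,0,0,0.02,0,0,0,0,0.02]}}

```text
time: 3.33
tool_pos: [0.467, 0.2489, 0.0439]
ee_rot: [0.706, -0.694, -0.105, 0.093]
force: [0.4, -0.9, 0.3]
gripper_width: 0.0643
```

```bash
python3 - <<'E'
from h import *
o=st(); print(ang(o))
c=cam("wrist"); save(c,"w4.png")
c=cam("scene"); save(c,"s4.png",(140,80,340,240),4)
E
```

```text
t 3.33 p [0.467  0.2489 0.0439] F [ 0.3945 -0.8689  0.3107] w 0.0643
[[ 0.9606  0.0148 -0.2774]
 [ 0.2771  0.0188  0.9607]
 [ 0.0195 -0.9997  0.0139]]
106.10523992162872
```

View pics/w4.png

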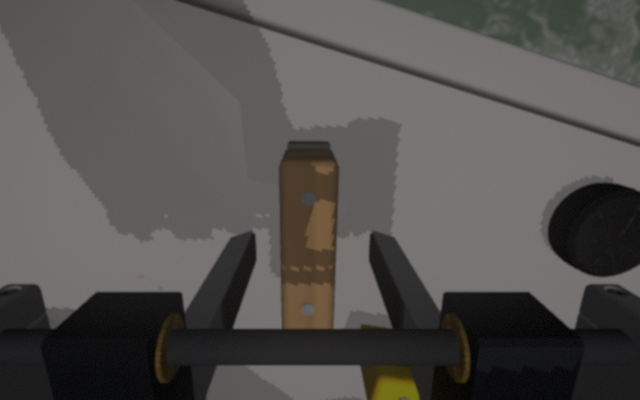

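View pics/s4.png

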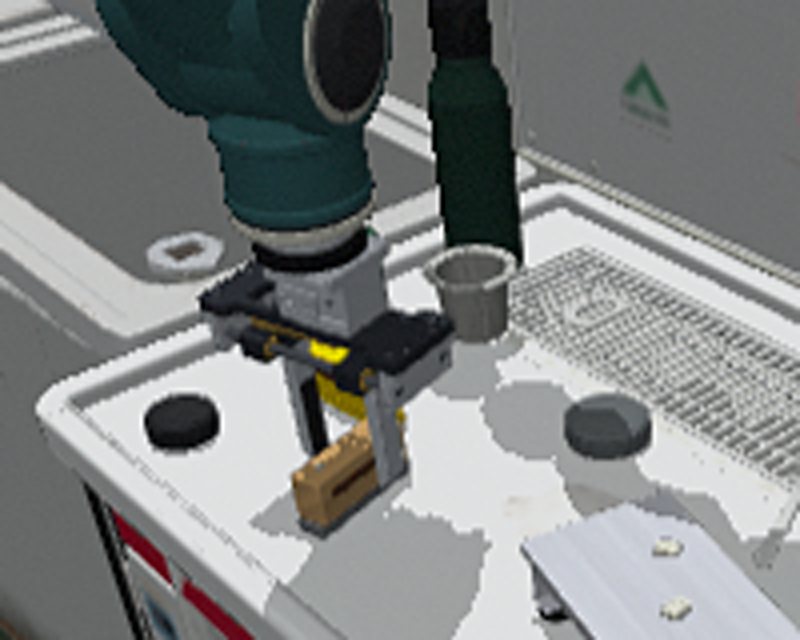

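>>> {"method": "play_rows", "body": {"increments": [-0.003,0.006,-0.001,0,0.06,-0.002,0.005,0,0,0.06,0,0,0,0,0.02,0,0,0,0,0.02,0,0,0,0,0.02,0,0,0,0,0.02,0,0,0,0,0.02,0,0,0,0,0.02,0,0,0,0,0.02,0,0,0,0,0.02]}}

```text
time: 4.27
tool_pos: [0.4621, 0.2463, 0.0317]
ee_rot: [0.706, -0.694, -0.105, 0.093]
force: [-0.0, 0.4, -0.4]
gripper_width: 0.0275
```

```bash
python3 - <<'E'
from h import *
o=st(); print(ang(o))
E
```

```text
t 4.27 p [0.4621 0.2463 0.0317] F [-0.0438  0.4438 -0.3849] w 0.0275
[[ 0.9607  0.0147 -0.2772]
 [ 0.2769  0.0186  0.9607]
 [ 0.0192 -0.9997  0.0138]]
106.0931930040664
```

```bash
python3 - <<'E'
from h import *
c=cam("scene"); save(c,"s5.png",(265,195,385,305),6.5)
E
```

```text
(no output)
```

View pics/s5.png

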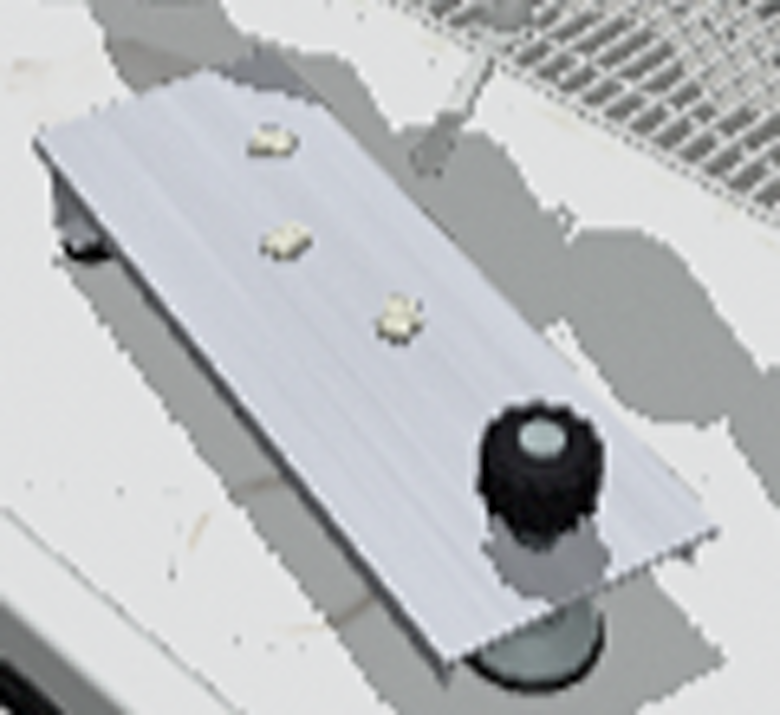

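```bash
python3 - <<'E'
from h import *
c=cam("scene"); s=lambda x,y:(265+x/6.5,195+y/6.5)
A=[onz(c,*s(*p),z) for p,z in [((38,138),.055),((262,47),.055),((718,530),.053),((447,655),.053)]]
A=np.array(A)[:,:2]; print(A); Q=A-np.roll(A,1,0); print(np.linalg.norm(Q,axis=1),np.degrees(np.arctan2(Q[:,1],Q[:,0])))
k=onz(c,*s(542,438),.1)[:2]; print("knob",k)
ps=(A[0]+A[1])/2; ms=(A[2]+A[3])/2; y=ps-ms; L=np.linalg.norm(y); y/=L; x=np.array([y[1],-y[0]]); print("L",L,"yang",np.degrees(np.arctan2(y[1],y[0])))
for m in (ps-.15*y, ms+.165*y, k+.135*y): print("mid",m)
m=(ps-.15*y+ms+.165*y)/2
for f in [(398,322),(287,243),(272,145)]:
    p=onz(c,*s(*f),.057)[:2]; print("flake",p,(p-m)@x,(p-m)@y)
print((k-m)@x,(k-m)@y)
E
```

```text
[[ 0.4769  0.0556]
 [ 0.5837  0.0351]
 [ 0.5087 -0.2708]
 [ 0.4052 -0.2418]]
[0.3059 0.1088 0.315  0.1076] [  76.4461  -10.8332 -103.7668  164.3517]
knob [ 0.4636 -0.2283]
L 0.31048468586171263 yang 76.33808989502617
mid [ 0.4949 -0.1004]
mid [ 0.4959 -0.096 ]
mid [ 0.4955 -0.0972]
flake [ 0.5018 -0.1258] 0.012751528937324435 -0.025350052961279918
flake [ 0.503  -0.0649] -0.0005077203312434482 0.03417815982756739
flake [ 0.5397 -0.0176] 0.02405221554223154 0.08878029966531854
-0.0001514081446049309 -0.13396237663026053
```

>>> {"method": "play_rows", "body": {"increments": [0,-0.035,0,0,0.02,0,-0.035,0,0,0.02,0,-0.03,0,0,0.02,-0.0089,0,-0.0397,0,0.02,-0.0089,0,-0.0397,0,0.02,-0.0089,0,-0.0397,0,0.02,-0.0089,0,-0.0397,0,0.02,-0.0089,0,-0.0397,0,0.02,-0.0089,0,-0.0397,0,0.02,-0.0089,0,-0.0397,0,0.02,-0.0089,0,-0.0397,0,0.02,-0.0089,0,-0.0397,0,0.02]}}

```text
time: 5.37
tool_pos: [0.484, -0.1231, 0.1308]
ee_rot: [0.706, -0.693, -0.112, 0.097]
force: [0.5, 1.1, -2.1]
gripper_width: 0.0273
```

>>> {"method": "play_rows", "body": {"increments": [-0.005,0,-0.02,5,0.02,0,0,0,5,0.02,0,0,0,5,0.02,0,0,0,5,0.02,0,0,0,5,0.02,0,0,0,5,0.02,0,0,0,0,0.02,0,0,0,0,0.02]}}

```text
time: 6.03
tool_pos: [0.4831, -0.157, 0.1305]
ee_rot: [0.708, -0.694, 0.087, -0.098]
force: [-1.0, -0.8, -0.5]
gripper_width: 0.0279
```

```bash
python3 - <<'E'
from h import *
o=st(); print(ang(o),delta([.4857,-.1595,.0867],o),o["qpos"])
save(cam("scene"),"s6.png",(200,120,440,320),3.3)
save(cam("wrist"),"w6.png")
E
```

```text
t 6.03 p [ 0.4831 -0.157   0.1305] F [-0.9861 -0.8209 -0.4619] w 0.0279
[[ 0.9656  0.0192  0.2593]
 [-0.2596  0.0178  0.9655]
 [ 0.0139 -0.9997  0.0221]]
74.9684637364725 [ 0.0025  0.0438 -0.0027] [-0.0692  0.3417  0.4     2.0083 -0.2118  0.815   1.7628]
```

View pics/s6.png

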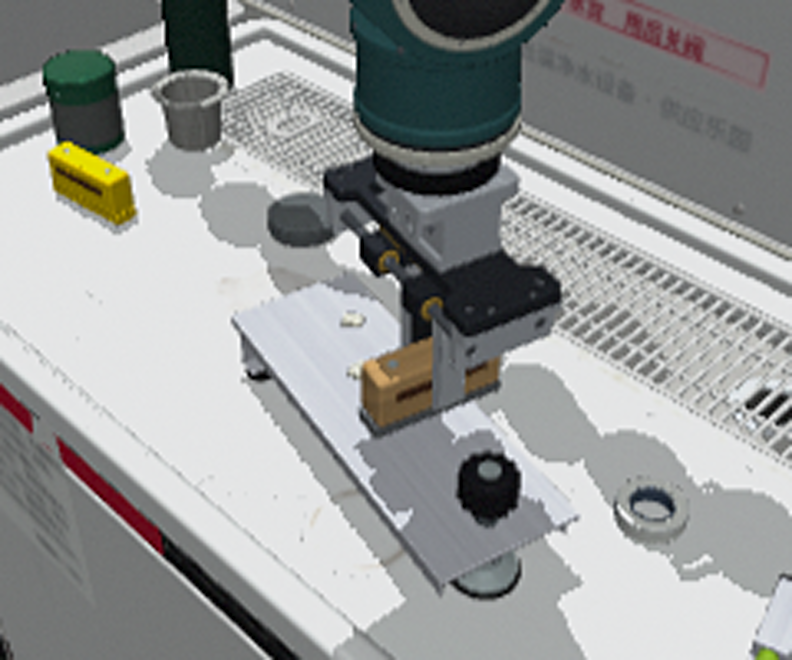

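View pics/w6.png

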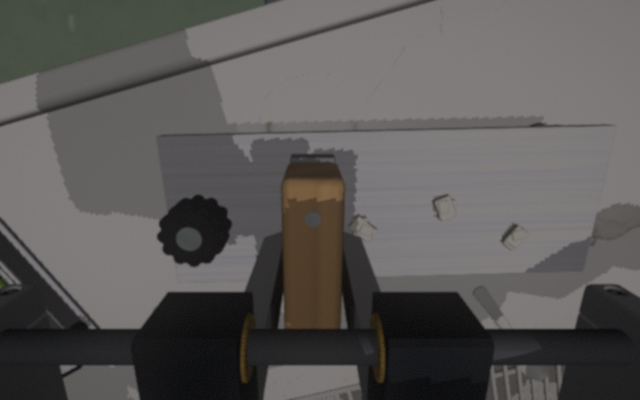

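>>> {"method": "play_rows", "body": {"increments": [0.001,0.013,-0.003,-1,0.02,0.001,0.013,-0.002,0,0.02,0,0.01,0,0,0.02,0,0.004,0,0,0.02,0,0.002,0,0,0.02,0,0.002,0,0,0.02,0,0,0,0,0.02]}}

```text
time: 6.72
tool_pos: [0.4855, -0.1614, 0.0855]
ee_rot: [0.71, -0.695, 0.075, -0.089]
force: [-2.0, -0.2, 1.1]
gripper_width: 0.0276
```

```bash
python3 - <<'E'
from h import *
o=st(); print(ang(o),delta([.4857,-.1595,.0867],o))
save(cam("wrist"),"w7.png",(220,100,540,340),2.4)
E
```

```text
t 6.72 p [ 0.4855 -0.1614  0.0855] F [-1.9575 -0.2004  1.0879] w 0.0276
[[ 0.9729  0.0212  0.2304]
 [-0.2308  0.0182  0.9728]
 [ 0.0164 -0.9996  0.0226]]
76.67541254098477 [-0.0003 -0.0011  0.0019]
```

View pics/w7.png

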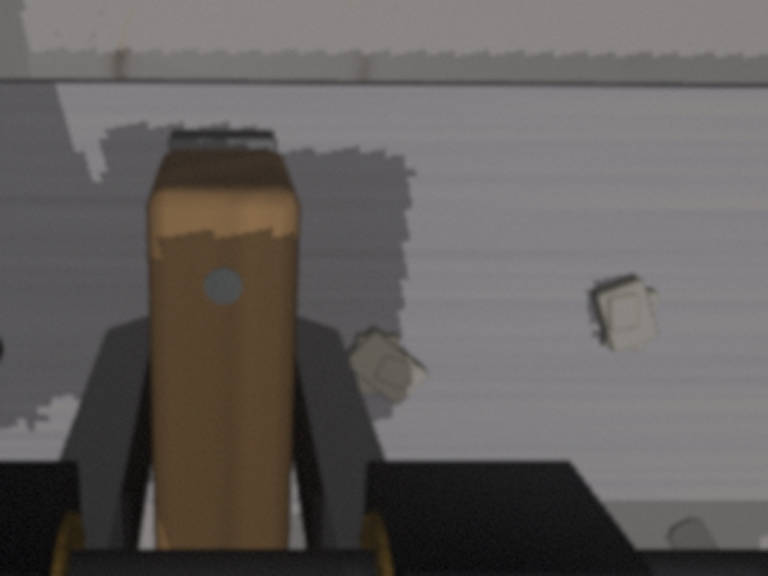

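>>> {"method": "play_rows", "body": {"increments": [0,0.002,0,0,0.02,0,0.002,0,0,0.02]}}

```text
time: 6.93
tool_pos: [0.4858, -0.1615, 0.0835]
ee_rot: [0.71, -0.695, 0.075, -0.089]
force: [-16.7, 4.3, 40.8]
gripper_width: 0.0278
```

>>> {"method": "play_rows", "body": {"increments": [0,-0.0012,0,0,0.02,0,0,0,0,0.02,0,0.0001,0.008,0,0.02,0,0.0002,0.01,0,0.02,0,0.0002,0.01,0,0.02]}}

```text
time: 7.35
tool_pos: [0.493, -0.134, 0.0871]
ee_rot: [0.71, -0.695, 0.075, -0.091]
force: [-0.1, -0.3, -2.5]
gripper_width: 0.0275
```

>>> {"method": "play_rows", "body": {"increments": [0,0.0015,0,0,0.02,0,0,0,0,0.02]}}

```text
time: 7.52
tool_pos: [0.4941, -0.1305, 0.0856]
ee_rot: [0.71, -0.695, 0.073, -0.09]
force: [-1.3, -2.9, 1.5]
gripper_width: 0.028
```

```bash
python3 - <<'E'
from h import *
o=st(); print(ang(o))
save(cam("wrist"),"w8.png",(220,100,540,340),2.4)
save(cam("side"),"d8.png",(230,170,350,250),6)
E
```

```text
t 7.52 p [ 0.4941 -0.1305  0.0856] F [-1.2613 -2.897   1.4709] w 0.028
[[ 0.9731  0.0255  0.229 ]
 [-0.2295  0.0191  0.9731]
 [ 0.0204 -0.9995  0.0244]]
76.75999718451862
```

View pics/w8.png

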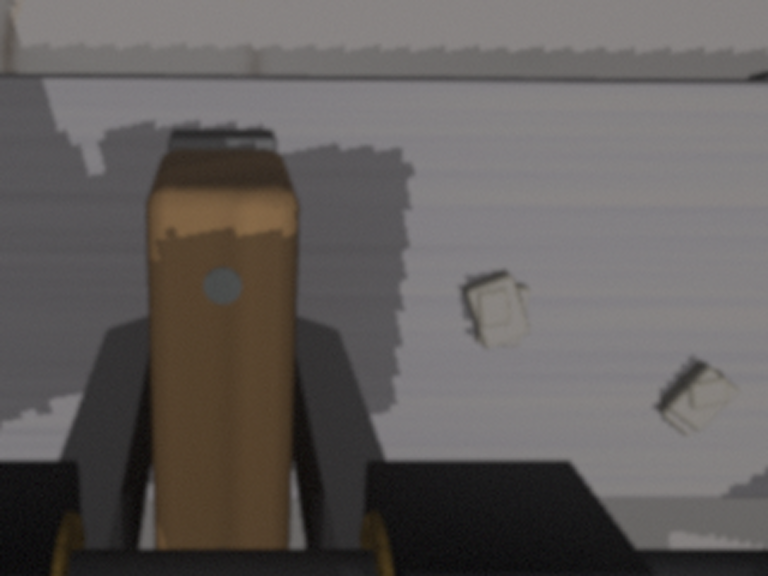

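View pics/d8.png

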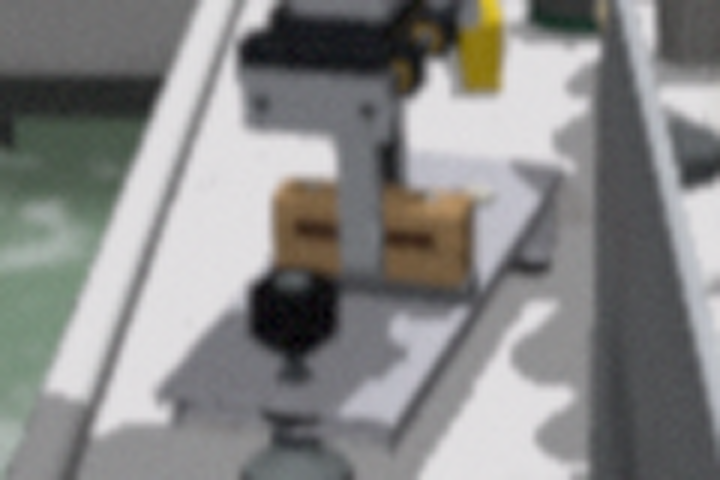

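>>> {"method": "play_rows", "body": {"increments": [0,0.0002,0.012,0,0.02,0,0.0002,0.012,0,0.02,0,0.0003,0.012,0,0.02,0,0.0003,0.012,0,0.02,0,0.0003,0.012,0,0.02]}}

```text
time: 8.03
tool_pos: [0.5079, -0.074, 0.0859]
ee_rot: [0.709, -0.695, 0.076, -0.092]
force: [-0.9, -2.8, 3.2]
gripper_width: 0.0277
```

```bash
python3 - <<'E'
from h import *
o=st(); print(ang(o))
save(cam("wrist"),"w9.png",(220,100,540,340),2.4)
save(cam("side"),"d9.png",(230,170,350,250),6)
E
```

```text
t 8.03 p [ 0.5079 -0.074   0.0859] F [-0.9086 -2.829   3.1727] w 0.0277
[[ 0.9715  0.0257  0.2355]
 [-0.2359  0.0167  0.9716]
 [ 0.021  -0.9995  0.0223]]
76.37834681682733
```

View pics/w9.png

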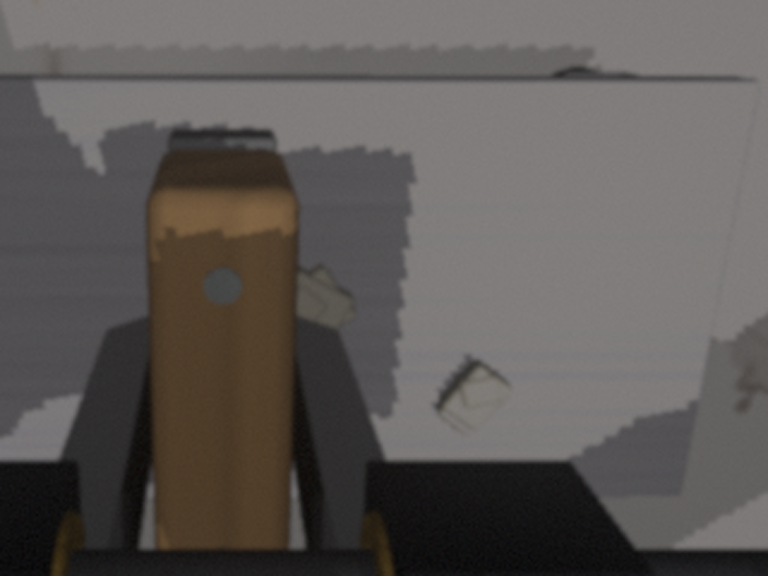

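View pics/d9.png

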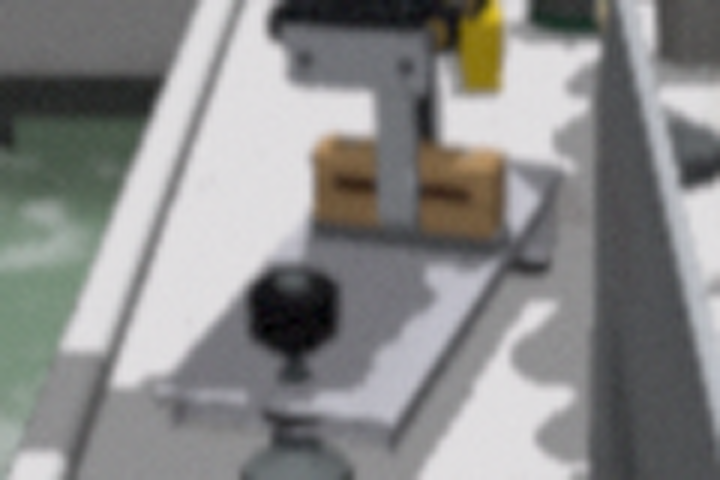

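>>> {"method": "play_rows", "body": {"increments": [0,0.0002,0.012,0,0.02,0,0.0002,0.012,0,0.02,0,0.0002,0.012,0,0.02,0,0.0002,0.012,0,0.02,0,0.0002,0.012,0,0.02]}}

```text
time: 8.55
tool_pos: [0.5227, -0.0137, 0.0866]
ee_rot: [0.709, -0.695, 0.076, -0.093]
force: [-0.5, -3.9, 4.1]
gripper_width: 0.0281
```

>>> {"method": "play_rows", "body": {"increments": [0,0.0002,0.012,0,0.02,0,0.0002,0.012,0,0.02,0,0.0002,0.012,0,0.02,0,0.0002,0.012,0,0.02]}}

```text
time: 8.88
tool_pos: [0.5344, 0.036, 0.0868]
ee_rot: [0.708, -0.696, 0.076, -0.093]
force: [-0.9, -2.0, 2.9]
gripper_width: 0.0277
```

```bash
python3 - <<'E'
from h import *
o=st(); print(ang(o),(o["tool_pos"][:2]-[.4955,-.098])@[.237,.972])
save(cam("wrist"),"w10.png",(220,100,540,340),2.4)
save(cam("scene"),"s10.png",(220,120,400,300),4)
E
```

```text
t 8.88 p [0.5344 0.036  0.0868] F [-0.9233 -1.9555  2.8791] w 0.0277
[[ 0.9713  0.0253  0.2364]
 [-0.2369  0.0151  0.9714]
 [ 0.021  -0.9996  0.0206]]
76.32088357469532 0.13951982260049794
```

View pics/w10.png

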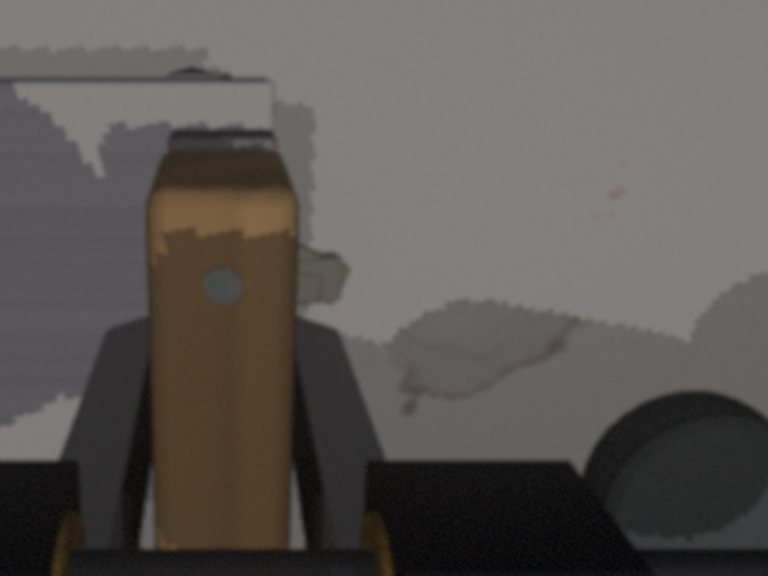

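View pics/s10.png

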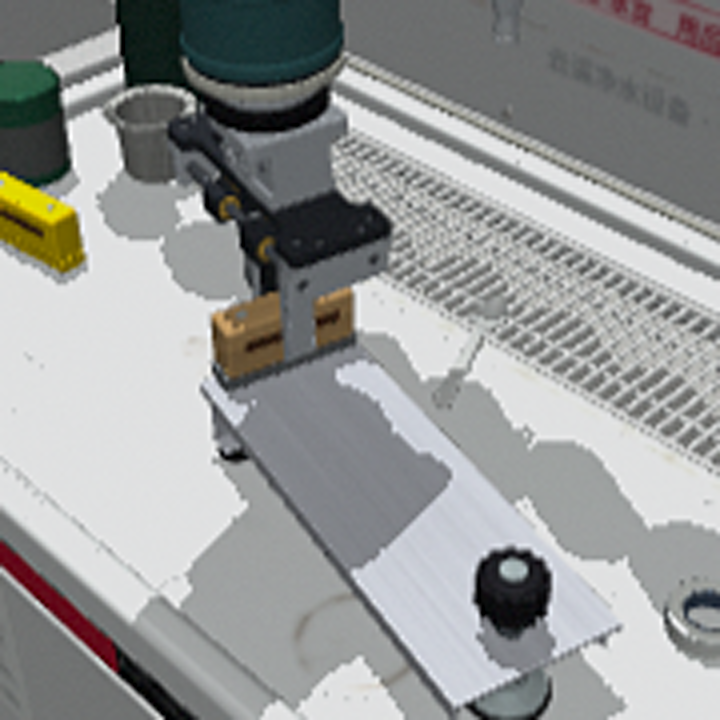

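>>> {"method": "play_rows", "body": {"increments": [0,0.0002,0.012,0,0.02,0,0.0002,0.012,0,0.02,0,0.0001,0.01,0,0.02,0,0.0001,0.006,0,0.02,0,0,0,0,0.02]}}

```text
time: 9.4
tool_pos: [0.5444, 0.0792, 0.0866]
ee_rot: [0.709, -0.695, 0.076, -0.092]
force: [0.5, 0.6, -2.6]
gripper_width: 0.0276
```

```bash
python3 - <<'E'
from h import *
o=st(); print(ang(o),(o["tool_pos"][:2]-[.4955,-.098])@[.237,.972])
save(cam("wrist"),"w11.png",(120,100,540,400),1.9)
save(cam("side"),"d11.png",(230,150,370,250),5)
E
```

```text
t 9.4 p [0.5444 0.0792 0.0866] F [ 0.5402  0.6348 -2.5892] w 0.0276
[[ 0.9718  0.0248  0.2346]
 [-0.235   0.0159  0.9719]
 [ 0.0204 -0.9996  0.0213]]
76.42840676194508 0.18381701108119863
```

View pics/w11.png

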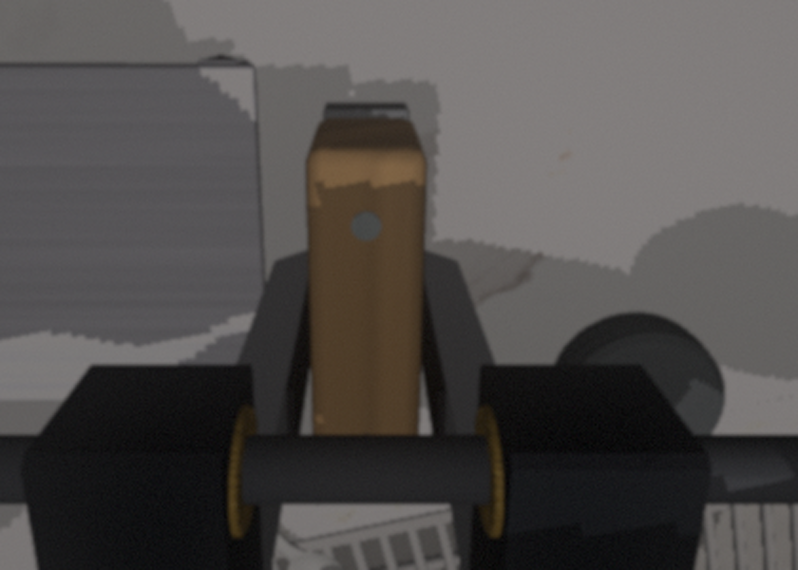

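View pics/d11.png

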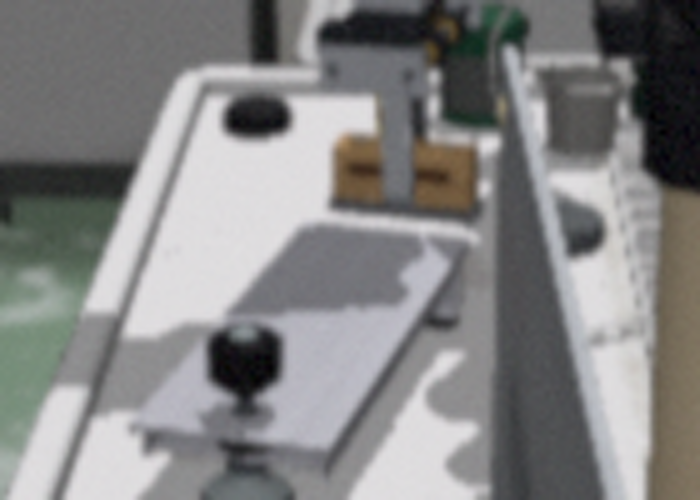

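>>> {"method": "play_rows", "body": {"increments": [0,-0.025,0,0,0.02,-0.024,0,0.02,0,0.02,-0.024,0,0.02,0,0.02,-0.024,0,0.02,0,0.02,-0.024,0,0.02,0,0.02,-0.024,0,0.02,0,0.02,-0.018,0.02,0.014,0,0.02,0,0.025,0,0,0.02,0,0,0,0,0.02]}}

```text
time: 10.25
tool_pos: [0.4348, 0.2212, 0.067]
ee_rot: [0.708, -0.695, 0.078, -0.097]
force: [-1.1, -1.4, -2.3]
gripper_width: 0.0277
```

```bash
python3 - <<'E'
from h import *
o=st(); print(ang(o))
save(cam("scene"),"s12.png",(180,100,360,260),4)
E
```

```text
t 10.25 p [0.4348 0.2212 0.067 ] F [-1.1299 -1.3903 -2.2997] w 0.0277
[[ 0.969   0.0281  0.2456]
 [-0.2461  0.0156  0.9691]
 [ 0.0234 -0.9995  0.0221]]
75.77757147592445
```

View pics/s12.png

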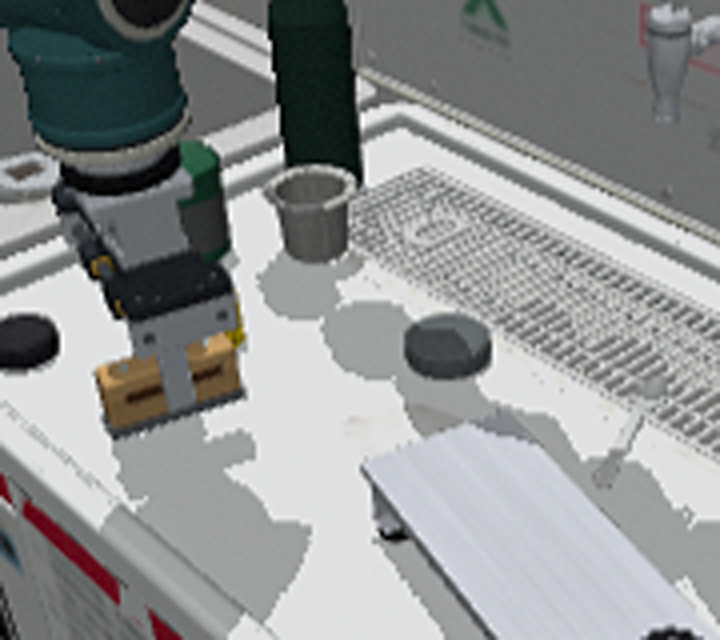

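>>> {"method": "play_rows", "body": {"increments": [0,0.013,0,0,0.02,0,0.011,0,0,0.02,0,0.006,0,0,0.02,0,0.002,0,0,0.02,0,0,0,0,0.02]}}

```text
time: 10.72
tool_pos: [0.4402, 0.2188, 0.0391]
ee_rot: [0.709, -0.694, 0.079, -0.1]
force: [-0.2, 1.1, -0.9]
gripper_width: 0.0282
```

>>> {"method": "play_rows", "body": {"increments": [0,0.004,0,0,0.02,0,0.002,0,0,0.02,0,0.0012,0,0,0.02,0,0,0,0,0.02]}}

```text
time: 11.05
tool_pos: [0.4416, 0.2186, 0.0327]
ee_rot: [0.709, -0.694, 0.079, -0.101]
force: [0.1, 0.0, -1.1]
gripper_width: 0.0275
```

Almost down; a little further, then release.

>>> {"method": "play_rows", "body": {"increments": [0,0.0012,0,0,0.02,0,0,0,0,0.06,0,0,0,0,0.06,0,0,0,0,0.06,0,0,0,0,0.06,0,0,0,0,0.06]}}

```text
time: 11.55
tool_pos: [0.4421, 0.219, 0.0322]
ee_rot: [0.709, -0.693, 0.079, -0.102]
force: [-0.3, 1.1, -0.4]
gripper_width: 0.0573
```

```bash
python3 - <<'E'
from h import *
o=st(); print(ang(o))
save(cam("side"),"d13.png",(230,140,370,240),5)
E
```

```text
t 11.55 p [0.4421 0.219  0.0322] F [-0.2644  1.1151 -0.3577] w 0.0573
[[ 0.9668  0.0349  0.253 ]
 [-0.2538  0.0183  0.9671]
 [ 0.0291 -0.9992  0.0266]]
75.3381634682279
```

View pics/d13.png

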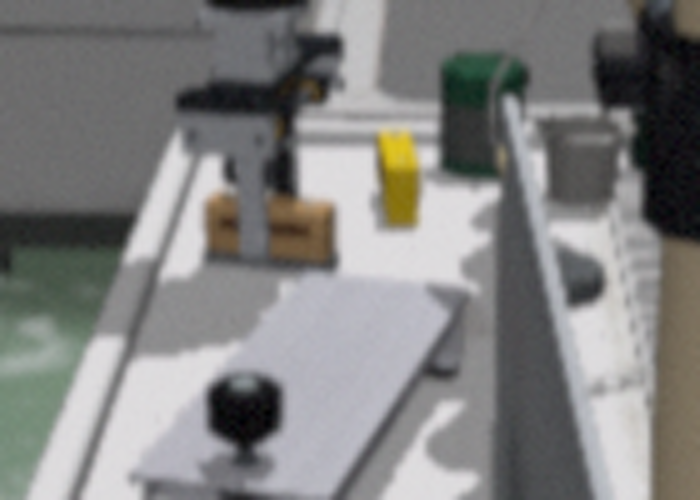

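>>> {"method": "play_rows", "body": {"increments": [0,-0.04,0,0,0.094,0,-0.04,0,0,0.094,0,-0.04,0,0,0.094,0,-0.03,0,0,0.094]}}

```text
time: 11.93
tool_pos: [0.4335, 0.2137, 0.1803]
ee_rot: [0.705, -0.697, 0.083, -0.098]
force: [-0.6, 0.6, 0.6]
gripper_width: 0.0831
```

```bash
python3 - <<'E'
from h import *
o=st(); print(ang(o),o["qpos"])
c=cam("scene"); save(c,"s14.png",(390,280,460,390),6.5)
save(c,"s14b.png",(180,140,360,280),4.3)
E
```

```text
t 11.93 p [0.4335 0.2137 0.1803] F [-0.591   0.6133  0.6478] w 0.0831
[[ 0.9669  0.023   0.2541]
 [-0.2543  0.0081  0.9671]
 [ 0.0202 -0.9997  0.0137]]
75.27872213159323 [-0.8347  0.21    0.35    2.0301 -0.0872  0.8916  0.8751]
```

View pics/s14.png

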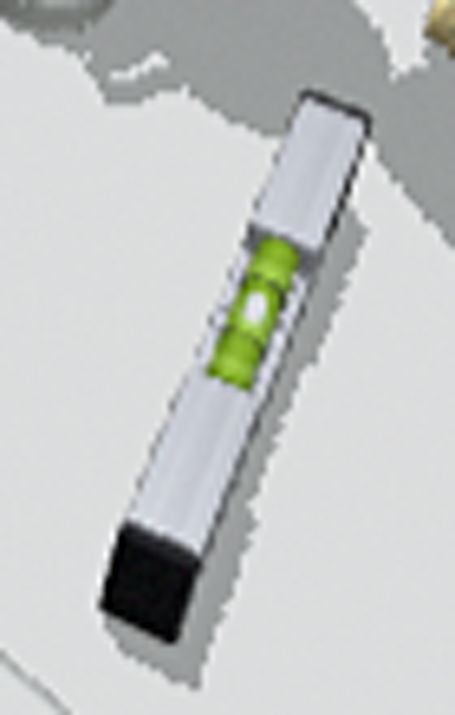

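View pics/s14b.png

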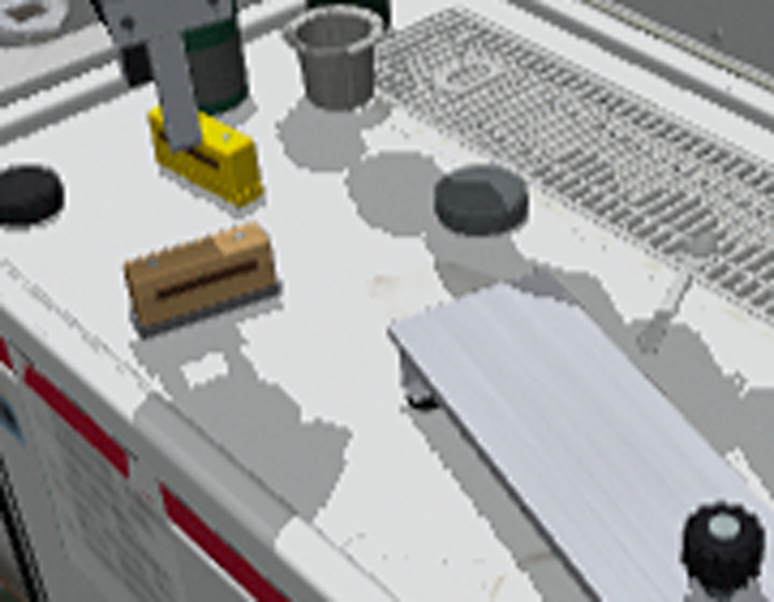

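```bash
python3 - <<'E'
from h import *
c=cam("scene"); s=lambda x,y:(390+x/6.5,280+y/6.5)
P=np.array([onz(c,*s(*p),.044)[:2] for p in [(303,93),(371,121),(200,558),(127,524)]]); print(P,P.mean(0)); Q=P-np.roll(P,1,0); print(np.linalg.norm(Q,axis=1),np.degrees(np.arctan2(Q[:,1],Q[:,0])))
print("bot",[onz(c,*s(*p),0)[:2] for p in [(177,640),(100,605)]],"vial",onz(c,*s(255,312),.042))
print(P.mean(0)-.025*np.array([np.cos(np.radians(13)),np.sin(np.radians(13))]))
o=env.get_obs(); print(delta([.463,-.427,.18],o),ang(o))
E
```

```text
[[ 0.5683 -0.3893]
 [ 0.5739 -0.4108]
 [ 0.4073 -0.4538]
 [ 0.4014 -0.434 ]] [ 0.4877 -0.422 ]
[0.1728 0.0222 0.172  0.0207] [  15.0012  -75.5573 -165.5154  106.5064]
bot [array([ 0.4074, -0.4545]), array([ 0.4004, -0.433 ])] vial [ 0.487  -0.4221  0.042 ]
[ 0.4634 -0.4276]
[ 0.1899 -0.0049 -0.6138] 75.30640651986221
```

```bash
python3 - <<'E'
from h import *
o=env.get_obs(); p=o["tool_pos"]; tgt=np.array([.463,-.4285]); N=22; yaw=150/N; a=ang(o); st_=(tgt-p[:2])/N
for i in range(N):
    t=np.radians(a-yaw*i); z=np.array([np.cos(t),np.sin(t)]); x=np.array([z[1],-z[0]])
    print([round(float(st_@x),3),0,round(float(st_@z),3)],end=" ")
print(yaw)
c=cam("scene"); print(onz(c,497,282,0))
E
```

```text
[0.009, 0, -0.028] [0.012, 0, -0.027] [0.015, 0, -0.025] [0.018, 0, -0.023] [0.02, 0, -0.021] [0.023, 0, -0.018] [0.025, 0, -0.015] [0.027, 0, -0.012] [0.028, 0, -0.009] [0.029, 0, -0.006] [0.029, 0, -0.002] [0.029, 0, 0.001] [0.029, 0, 0.005] [0.028, 0, 0.008] [0.027, 0, 0.011] [0.025, 0, 0.014] [0.024, 0, 0.017] [0.021, 0, 0.02] [0.019, 0, 0.022] [0.016, 0, 0.024] [0.013, 0, 0.026] [0.01, 0, 0.028] 6.818181818181818
[ 0.7372 -0.4574  0.    ]
```

>>> {"method": "play_rows", "body": {"increments": [0.009,0,-0.028,6.8,0.094,0.012,0,-0.027,6.8,0.094,0.015,0,-0.025,6.8,0.094,0.018,0,-0.023,6.8,0.094,0.02,0,-0.021,6.8,0.094,0.023,0,-0.018,6.8,0.094,0.025,0,-0.015,6.8,0.094,0.027,0,-0.012,6.8,0.094,0.028,0,-0.009,6.8,0.094,0.029,0,-0.006,6.8,0.094,0.029,0,-0.002,6.8,0.094]}}

```text
time: 13.0
tool_pos: [0.4396, -0.116, 0.1682]
ee_rot: [-0.497, 0.485, -0.507, 0.511]
force: [-0.1, 0.3, -1.3]
gripper_width: 0.0938
```

```bash
python3 - <<'E'
from h import *
o=st(); print(o["qpos"]); p=o["tool_pos"]; tgt=np.array([.463,-.4285]); a=ang(o); print(a); yaw=6.8; N=int(round((a+75)/yaw)); print(N); st_=(tgt-p[:2])/N
for i in range(N):
    t=np.radians(a-yaw*i); z=np.array([np.cos(t),np.sin(t)]); x=np.array([z[1],-z[0]])
    print([round(float(st_@x),3),0,round(float(st_@z),3)],end=" ")
E
```

```text
t 13.0 p [ 0.4396 -0.116   0.1682] F [-0.0654  0.2723 -1.3049] w 0.0938
[[-0.0368  0.0151  0.9992]
 [-0.9993  0.0082 -0.0369]
 [-0.0088 -0.9999  0.0148]]
[-0.4728  0.2207  0.7565  2.1064 -0.2133  0.8723  0.371 ]
-2.114266900615328
11
[0.028, 0, 0.003] [0.028, 0, 0.007] [0.027, 0, 0.01] [0.025, 0, 0.013] [0.024, 0, 0.016] [0.022, 0, 0.018] [0.019, 0, 0.021] [0.017, 0, 0.023] [0.014, 0, 0.025] [0.011, 0, 0.026] [0.008, 0, 0.027]
```

>>> {"method": "play_rows", "body": {"increments": [0.028,-0.002,0.003,6.7,0.094,0.028,-0.002,0.007,6.7,0.094,0.027,0,0.01,6.7,0.094,0.025,0,0.013,6.7,0.094,0.024,0,0.016,6.7,0.094,0.022,0,0.018,6.7,0.094,0.019,0,0.021,6.7,0.094,0.017,0,0.023,6.7,0.094,0.014,0,0.025,6.7,0.094,0.01,0,0.024,6.5,0.094,0.004,0,0.012,6,0.094,0,0,0,0,0.094]}}

```text
time: 14.0
tool_pos: [0.4465, -0.4297, 0.1566]
ee_rot: [0.065, -0.067, 0.706, -0.702]
force: [0.6, 0.3, -0.5]
gripper_width: 0.0938
```

>>> {"method": "play_rows", "body": {"increments": [0,0,0,0,0.094,0,0,0,0,0.094]}}

```text
time: 14.17
tool_pos: [0.4451, -0.4296, 0.1542]
ee_rot: [0.064, -0.069, 0.707, -0.701]
force: [0.6, 0.3, 0.4]
gripper_width: 0.0938
```

```bash
python3 - <<'E'
from h import *
o=st(); print(ang(o),o["qpos"]); save(cam("wrist"),"w15.png")
print(env.get_obs()["tool_pos"])
E
```

```text
t 14.17 p [ 0.4451 -0.4296  0.1542] F [0.5687 0.2522 0.392 ] w 0.0938
[[-0.9823 -0.0079  0.1871]
 [-0.1872  0.0068 -0.9823]
 [ 0.0065 -0.9999 -0.0081]]
-79.21533471727658 [ 0.0515  0.6874  0.9727  1.7094 -0.6264  1.1011 -0.16  ]
[ 0.4453 -0.4292  0.1542]
```

View pics/w15.png

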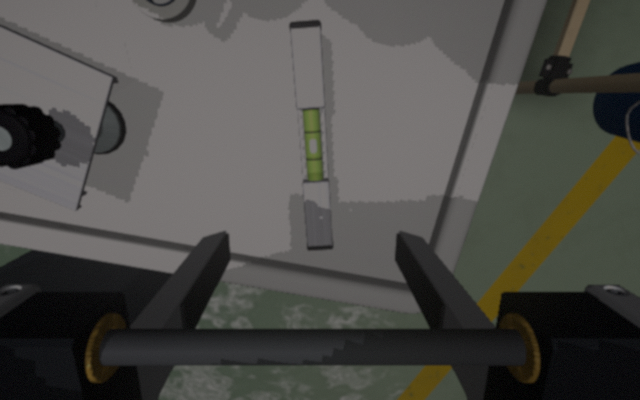

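```bash
python3 - <<'E'
from h import *
c=cam("wrist"); o=env.get_obs()
P=np.array([onz(c,*p,.044)[:2] for p in [(290,22),(321,21),(332,247),(306,249)]]); print(P,P.mean(0)); Q=P-np.roll(P,1,0); print(np.linalg.norm(Q,axis=1),np.degrees(np.arctan2(Q[:,1],Q[:,0])))
m=P.mean(0); a=np.arctan2(*(P[0]+P[1]-P[2]-P[3])[::-1]); print(np.degrees(a))
g=m-.022*np.array([np.cos(a),np.sin(a)]); print(g,delta([*g,.03],o),ang(o))
E
```

```text
[[ 0.5721 -0.3875]
 [ 0.5768 -0.4092]
 [ 0.4061 -0.4527]
 [ 0.4    -0.4312]] [ 0.4888 -0.4201]
[0.1775 0.0222 0.1762 0.0224] [  14.2402  -77.5823 -165.6834  105.8257]
14.278287840539807
[ 0.4674 -0.4256] [-0.0227  0.1245  0.0017] -79.17048681217504
```

>>> {"method": "play_rows", "body": {"increments": [-0.012,0.015,0.001,-3.5,0.094,-0.01,0.02,0.001,0,0.094,0,0.025,0,0,0.07,0,0.025,0,0,0.07,0,0.015,0,0,0.07,0,0.01,0,0,0.06,0,0,0,0,0.05]}}

```text
time: 14.85
tool_pos: [0.4721, -0.4196, 0.0425]
ee_rot: [0.095, -0.095, 0.704, -0.698]
force: [-0.6, -0.6, -0.3]
gripper_width: 0.0642
```

```bash
python3 - <<'E'
from h import *
o=st(); print(ang(o),o["qpos"],delta([.4674,-.4256,.028],o)); save(cam("wrist"),"w16.png")
E
```

```text
t 14.85 p [ 0.4721 -0.4196  0.0425] F [-0.5524 -0.6265 -0.3159] w 0.0642
[[-0.9639 -0.      0.2663]
 [-0.2663  0.0084 -0.9639]
 [-0.0022 -1.     -0.0081]]
-74.55609515385376 [ 0.1118  0.8225  0.8284  1.7352 -0.7443  0.9352 -0.0472] [0.0062 0.0145 0.0047]
```

View pics/w16.png

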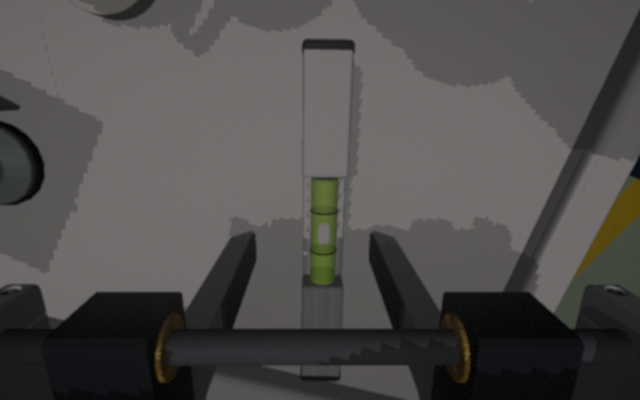

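>>> {"method": "play_rows", "body": {"increments": [0.003,0.008,0.0025,0.8,0.06,0.003,0.006,0.0015,0,0.06,0,0,0,0,0.02,0,0,0,0,0.015,0,0,0,0,0.015,0,0,0,0,0.015,0,0,0,0,0.015,0,0,0,0,0.015,0,0,0,0,0.015,0,0,0,0,0.015,0,0,0,0,0.015]}}

```text
time: 15.82
tool_pos: [0.4685, -0.4277, 0.0332]
ee_rot: [0.092, -0.088, 0.703, -0.7]
force: [0.5, -0.6, -1.2]
gripper_width: 0.0217
```

```bash
python3 - <<'E'
from h import *
o=st(); print(ang(o),o["qpos"]); save(cam("wrist"),"w17.png",(200,0,440,400),1.5)
E
```

```text
t 15.82 p [ 0.4685 -0.4277  0.0332] F [ 0.5359 -0.5973 -1.1795] w 0.0217
[[-0.9678  0.0054  0.2516]
 [-0.2515  0.0042 -0.9678]
 [-0.0063 -1.     -0.0027]]
-75.43019896962419 [ 0.1313  0.8357  0.8196  1.7359 -0.7612  0.9178 -0.0383]
```

View pics/w17.png

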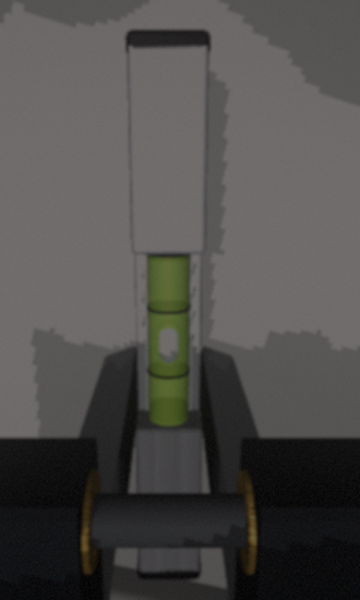

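>>> {"method": "play_rows", "body": {"increments": [0,-0.02,0,0,0.015,0,-0.035,0,0,0.015,0,-0.04,0,0,0.015,0,-0.035,0,0,0.015]}}

```text
time: 16.2
tool_pos: [0.4649, -0.4251, 0.1594]
ee_rot: [0.088, -0.091, 0.706, -0.697]
force: [1.0, -0.0, -1.3]
gripper_width: 0.0218
```

```bash
python3 - <<'E'
from h import *
o=st(); print(o["qpos"]); p=o["tool_pos"]; tgt=np.array([.4951,-.0996]); a=ang(o); print(a); N=12; yaw=(a+13.7)/N; print(yaw); st_=(tgt-p[:2])/N
for i in range(N):
    t=np.radians(a-yaw*i); z=np.array([np.cos(t),np.sin(t)]); x=np.array([z[1],-z[0]])
    print([round(float(st_@x),3),0,round(float(st_@z),3)],end=" ")
save(cam("scene"),"s18.png",(330,180,500,390),3)
E
```

```text
t 16.2 p [ 0.4649 -0.4251  0.1594] F [ 1.0326 -0.0111 -1.2952] w 0.0218
[[-0.968  -0.0059  0.2509]
 [-0.2509  0.0119 -0.9679]
 [ 0.0027 -0.9999 -0.013 ]]
[ 0.0509  0.6916  0.952   1.6729 -0.6184  1.1212 -0.1339]
-75.46984112882575
-5.147486760735479
[-0.009, 0, -0.026] [-0.012, 0, -0.025] [-0.014, 0, -0.024] [-0.016, 0, -0.022] [-0.018, 0, -0.021] [-0.019, 0, -0.019] [-0.021, 0, -0.017] [-0.023, 0, -0.015] [-0.024, 0, -0.013] [-0.025, 0, -0.011] [-0.026, 0, -0.009] [-0.026, 0, -0.006]
```

View pics/s18.png

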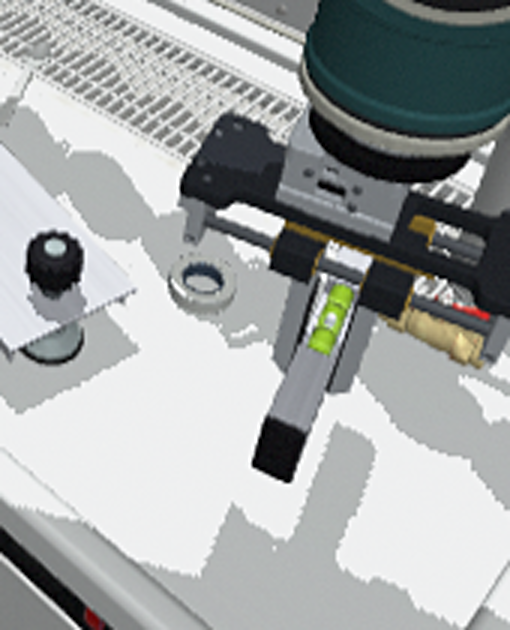

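>>> {"method": "play_rows", "body": {"increments": [-0.009,-0.003,-0.026,-5.1,0.015,-0.012,-0.002,-0.025,-5.1,0.015,-0.014,-0.001,-0.024,-5.1,0.015,-0.016,-0.001,-0.022,-5.1,0.015,-0.018,-0.001,-0.021,-5.1,0.015,-0.019,-0.001,-0.019,-5.1,0.015,-0.021,-0.001,-0.017,-5.1,0.015,-0.023,0,-0.015,-5.1,0.015,-0.024,0,-0.013,-5.1,0.015,-0.02,0,-0.011,-5.1,0.015]}}

```text
time: 17.08
tool_pos: [0.4871, -0.153, 0.1791]
ee_rot: [-0.394, 0.391, -0.588, 0.589]
force: [1.0, -0.5, -3.4]
gripper_width: 0.0216
```

```bash
python3 - <<'E'
from h import *
o=st(); print(o["qpos"],ang(o),delta([.4951,-.0996,.09],o))
E
```

```text
t 17.08 p [ 0.4871 -0.153   0.1791] F [ 0.9644 -0.4861 -3.3857] w 0.0216
[[-0.3849  0.0039  0.923 ]
 [-0.923   0.0017 -0.3849]
 [-0.0031 -1.      0.0029]]
[-0.4524  0.3579  0.848   1.9648 -0.3308  0.9576  0.1623] -22.635719240165997 [-0.0521  0.0893 -0.0135]
```

>>> {"method": "play_rows", "body": {"increments": [-0.02,0.01,-0.005,-4,0.015,-0.014,0.01,-0.003,-3,0.015,-0.008,0.01,-0.002,0,0.015,0,0.01,0,0,0.015,0,0.005,0,0,0.015,0,0,0,0,0.015,0,0,0,0,0.015]}}

```text
time: 17.67
tool_pos: [0.4918, -0.1045, 0.131]
ee_rot: [0.432, -0.428, 0.561, -0.561]
force: [-0.3, 0.1, -2.8]
gripper_width: 0.0221
```

```bash
python3 - <<'E'
from h import *
o=st(); print(o["qpos"],ang(o),delta([.4951,-.0996,.088],o))
save(cam("wrist"),"w19.png"); save(cam("scene"),"s19.png",(240,150,420,310),4)
E
```

```text
t 17.67 p [ 0.4918 -0.1045  0.131 ] F [-0.2617  0.0621 -2.7757] w 0.0221
[[-0.2592  0.0044  0.9658]
 [-0.9658  0.0036 -0.2592]
 [-0.0046 -1.      0.0034]]
[-0.4753  0.4058  0.7628  2.0218 -0.3774  0.8514  0.2377] -15.022384976246181 [-0.0054  0.043   0.0018]
```

View pics/w19.png

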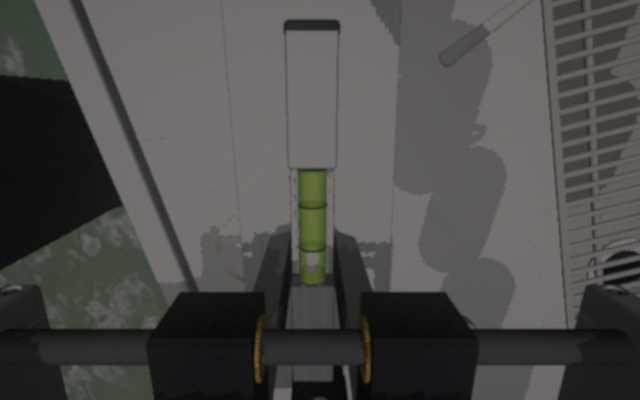

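View pics/s19.png

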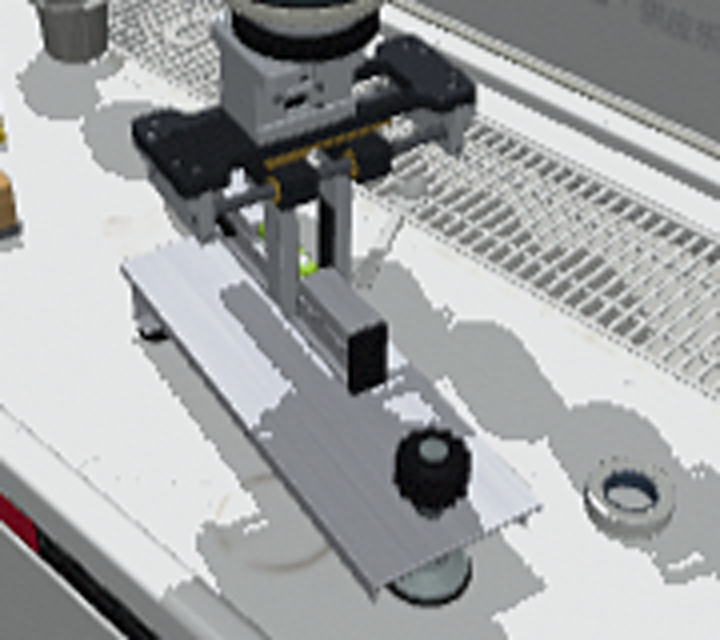

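>>> {"method": "play_rows", "body": {"increments": [-0.003,0.012,0.001,-1.2,0.015,-0.002,0.012,0,0,0.015,0,0.01,0,0,0.015,0,0.004,0,0,0.015,0,0,0,0,0.015]}}

```text
time: 18.18
tool_pos: [0.4954, -0.1021, 0.0925]
ee_rot: [-0.438, 0.432, -0.557, 0.558]
force: [-0.5, -0.6, -3.0]
gripper_width: 0.0214
```

>>> {"method": "play_rows", "body": {"increments": [-0.001,0.0025,0,0,0.015,0,0.0015,0,0,0.015,0,0.0005,0,0,0.015,0,0,0,0,0.015]}}

```text
time: 18.52
tool_pos: [0.4958, -0.1016, 0.0881]
ee_rot: [-0.437, 0.432, -0.557, 0.559]
force: [-0.7, 0.2, -1.3]
gripper_width: 0.0219
```

>>> {"method": "play_rows", "body": {"increments": [0,0.001,0,0,0.015,0,0,0,0,0.05,0,0,0,0,0.05,0,0,0,0,0.05,0,0,0,0,0.05,0,0,0,0,0.05,0,0,0,0,0.05,0,0,0,0,0.05,0,0,0,0,0.05]}}

```text
time: 19.27
tool_pos: [0.497, -0.1016, 0.0884]
ee_rot: [-0.438, 0.431, -0.556, 0.56]
force: [-1.2, 0.0, -0.2]
gripper_width: 0.0498
```

```bash
python3 - <<'E'
from h import *
o=st(); print(ang(o))
save(cam("wrist"),"w20.png",(200,0,440,400),1.5); save(cam("scene"),"s20.png",(240,150,420,310),4)
E
```

```text
t 19.27 p [ 0.497  -0.1016  0.0884] F [-1.2316  0.0316 -0.1668] w 0.0498
[[-0.2452  0.011   0.9694]
 [-0.9695  0.0029 -0.2452]
 [-0.0055 -0.9999  0.01  ]]
-14.19459259868326
```

View pics/w20.png

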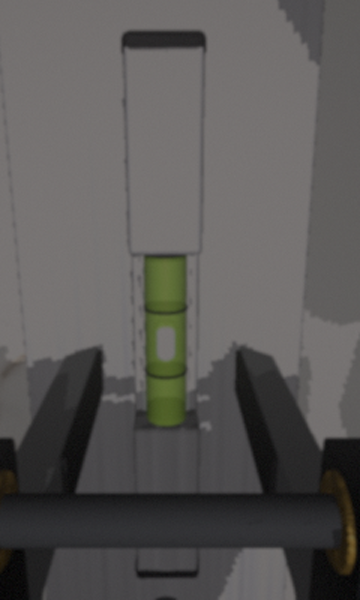

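View pics/s20.png

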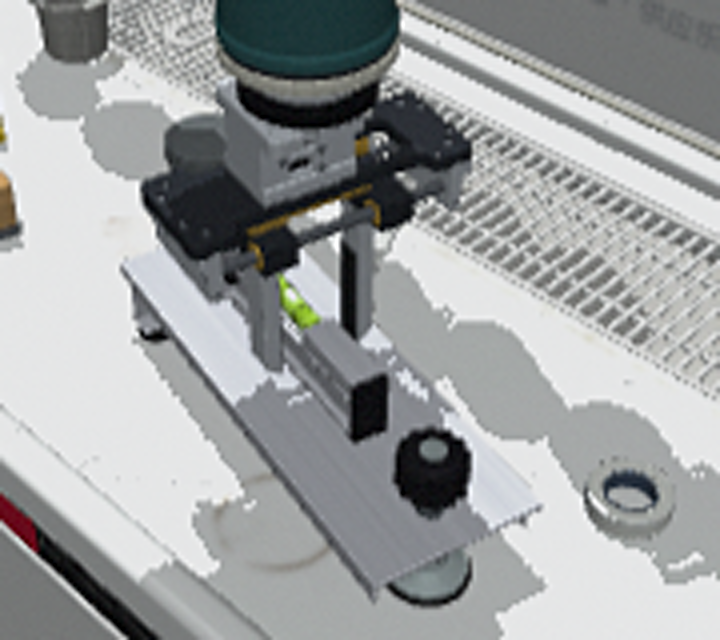

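>>> {"method": "play_rows", "body": {"increments": [0,0,0,0,0.015,0,0,0,0,0.015,0,0,0,0,0.015,0,0,0,0,0.015,0,0,0,0,0.015,0,0,0,0,0.015,0,0.0008,0,0,0.015,0,0,0,0,0.015]}}

```text
time: 20.03
tool_pos: [0.4968, -0.1018, 0.0877]
ee_rot: [-0.438, 0.431, -0.556, 0.559]
force: [-1.2, 0.3, 3.6]
gripper_width: 0.0214
```

>>> {"method": "play_rows", "body": {"increments": [0,0.0005,0,0,0.015,0,0,0,0,0.015]}}

```text
time: 20.2
tool_pos: [0.4968, -0.1018, 0.0876]
ee_rot: [-0.438, 0.431, -0.557, 0.559]
force: [-3.6, 1.4, 6.4]
gripper_width: 0.0215
```

>>> {"method": "play_rows", "body": {"increments": [0,0.0006,0,0,0.015,0,0.0003,0,0,0.015,0,0.0003,0,0,0.015,0,0.0003,0,0,0.015]}}

```text
time: 20.53
tool_pos: [0.4968, -0.1019, 0.0875]
ee_rot: [-0.438, 0.43, -0.557, 0.559]
force: [-4.2, 0.9, 11.4]
gripper_width: 0.0216
```

>>> {"method": "play_rows", "body": {"increments": [0,0.0003,0,0,0.015,0,0.0003,0,0,0.015,0,0.0003,0,0,0.015,0,0.0003,0,0,0.015,0,0.0003,0,0,0.015,0,0.0003,0,0,0.015,0,0.0003,0,0,0.015,0,0.0003,0,0,0.015,0,0.0003,0,0,0.015,0,0.0003,0,0,0.015]}}

```text
time: 21.37
tool_pos: [0.4969, -0.1019, 0.0875]
ee_rot: [0.439, -0.429, 0.558, -0.558]
force: [-4.0, 1.1, 11.1]
gripper_width: 0.0214
```

```bash
python3 - <<'E'
from h import *
o=st(); print(ang(o))
save(cam("wrist"),"w21.png",(250,80,380,340),2.3)
E
```

```text
t 21.37 p [ 0.4969 -0.1019  0.0875] F [-4.0152  1.1491 11.1456] w 0.0214
[[-0.2461  0.0115  0.9692]
 [-0.9692  0.0097 -0.2462]
 [-0.0123 -0.9999  0.0088]]
-14.256163348987002
```

View pics/w21.png

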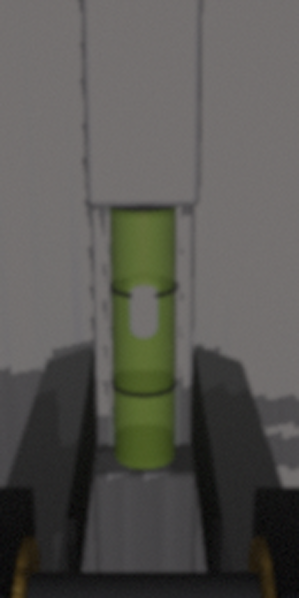

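>>> {"method": "play_rows", "body": {"increments": [0,0.0003,0,0,0.015,0,0.0003,0,0,0.015,0,0.0003,0,0,0.015,0,0.0003,0,0,0.015,0,0.0003,0,0,0.015,0,0.0003,0,0,0.015,0,0.0003,0,0,0.015,0,0.0003,0,0,0.015]}}

```text
time: 22.08
tool_pos: [0.4969, -0.1019, 0.0875]
ee_rot: [0.44, -0.428, 0.559, -0.557]
force: [-4.5, 1.3, 11.6]
gripper_width: 0.0216
```

```bash
cat >> h.py <<'E'
def bub(name):
    c=cam("wrist"); save(c,name,(250,80,380,340),2.3)
    T=env.get_obs(); g=cv2.cvtColor(c["color"],cv2.COLOR_RGB2HSV)
    w=cv2.inRange(g,(0,0,90),(180,90,255)); 
    n=rot(T["ee_rot"]).as_matrix()
    def tx(r,col=312): return -(n.T@(onz(c,col,r,.096)-T["tool_pos"]))[0]*1000
    return c,tx
E
python3 - <<'E'
from h import *
c,tx=bub("w22.png"); st()
for col in (306,310,313,316,320): print(col,[tuple(map(int,c["color"][r,col])) for r in range(196,264,2)])
for r in (170,206,215,227,250,282): print(r,tx(r))
E
```

```text
t 22.13 p [ 0.4968 -0.1019  0.0875] F [-4.4952  0.6972 11.2438] w 0.0219
[[-0.246   0.0119  0.9692]
 [-0.9691  0.013  -0.2461]
 [-0.0155 -0.9998  0.0084]]
306 [(88, 105, 52), (87, 103, 51), (83, 99, 48), (85, 101, 50), (92, 106, 65), (90, 96, 78), (68, 71, 64), (94, 100, 84), (98, 103, 87), (98, 103, 86), (98, 106, 86), (97, 105, 84), (96, 104, 82), (93, 102, 75), (87, 102, 59), (87, 103, 50), (86, 101, 48), (85, 102, 48), (87, 101, 49), (85, 102, 49), (85, 101, 48), (84, 100, 47), (82, 98, 46), (71, 88, 36), (71, 86, 35), (71, 87, 37), (69, 84, 34), (51, 60, 30), (67, 79, 40), (85, 101, 47), (85, 102, 48), (83, 98, 45), (83, 99, 46), (82, 99, 45)]
310 [(95, 109, 56), (89, 104, 51), (93, 107, 54), (101, 110, 72), (109, 108, 103), (113, 111, 110), (114, 111, 110), (114, 111, 110), (114, 111, 110), (115, 112, 111), (114, 111, 109), (114, 111, 109), (115, 112, 110), (114, 111, 109), (111, 109, 104), (97, 107, 71), (94, 109, 54), (93, 109, 53), (92, 108, 53), (91, 107, 51), (91, 108, 51), (91, 107, 52), (87, 102, 46), (78, 94, 40), (77, 94, 40), (78, 93, 41), (77, 94, 40), (62, 73, 33), 
[... 1067 characters left out ...]
6, 38), (86, 104, 47), (87, 106, 49), (87, 105, 48), (87, 105, 47), (88, 104, 48)]
320 [(85, 100, 52), (82, 97, 47), (77, 91, 44), (74, 89, 43), (75, 91, 43), (63, 75, 40), (56, 65, 37), (80, 95, 48), (82, 98, 49), (81, 97, 48), (82, 98, 49), (80, 95, 48), (81, 95, 48), (82, 97, 49), (82, 98, 48), (83, 99, 48), (83, 99, 49), (83, 98, 48), (82, 97, 46), (80, 97, 46), (81, 98, 46), (82, 96, 46), (77, 92, 43), (70, 85, 37), (68, 85, 36), (69, 83, 35), (66, 80, 34), (46, 53, 28), (69, 83, 39), (81, 97, 44), (80, 96, 45), (80, 95, 42), (80, 96, 46), (81, 97, 45)]
170 49.47778515864399
206 32.40362734022776
215 27.981562221951517
227 21.985554156498125
250 10.162464233718794
282 -7.051077186765179
```

View pics/w22.png

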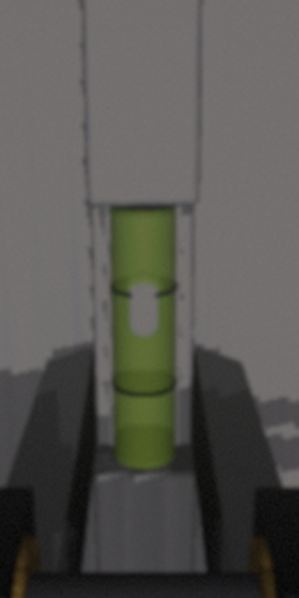

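>>> {"method": "play_rows", "body": {"increments": [0,-0.0003,0,0,0.07,0,0,0,0,0.07,0,0,0,0,0.07,0,-0.015,0,0,0.07,0,-0.025,0,0,0.07,0,-0.015,0,0,0.07,0.02,0,0,0,0.07,0.03,0,0,0,0.07,0.03,0,0,0,0.07,0.025,0,0,0,0.07,0.01,0,0,0,0.07,0,0,0,0,0.07]}}

```text
time: 23.13
tool_pos: [0.4675, -0.217, 0.1432]
ee_rot: [0.441, -0.429, 0.558, -0.556]
force: [-0.1, -0.6, -0.0]
gripper_width: 0.0705
```

```bash
python3 - <<'E'
from h import *
o=st(); print(ang(o),o["qpos"],delta([.464,-.2285,.09],o))
save(cam("wrist"),"w23.png"); print(env.get_obs()["tool_pos"])
save(cam("scene"),"s23.png",(240,150,420,310),4)
E
```

```text
t 23.13 p [ 0.4675 -0.217   0.1432] F [-0.1293 -0.5547 -0.0198] w 0.0705
[[-0.2418  0.0122  0.9703]
 [-0.9702  0.0124 -0.2419]
 [-0.015  -0.9998  0.0089]]
-13.999178370542717 [-0.2467  0.4107  0.7764  1.9849 -0.3908  0.8888  0.4947] [ 0.0128  0.053  -0.0011]
[ 0.4678 -0.216   0.1431]
```

View pics/w23.png

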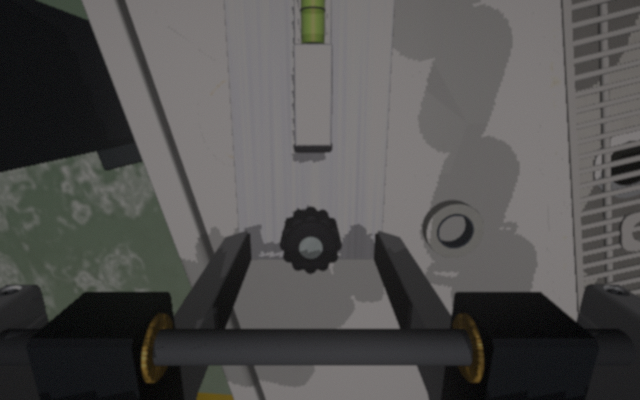

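View pics/s23.png

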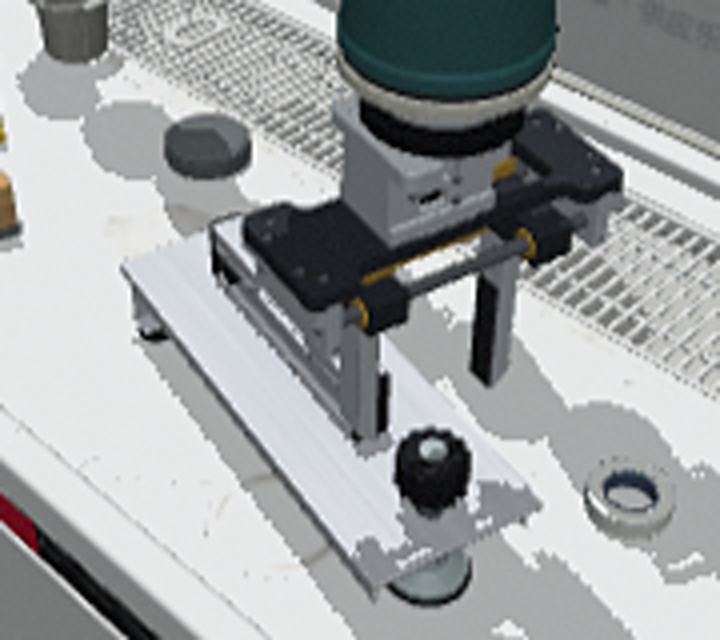

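```bash
python3 - <<'E'
from h import *
c=cam("wrist"); o=env.get_obs(); print(o["tool_pos"],ang(o))
k=onz(c,311,246,.1); print(k,delta([k[0],k[1],.09],o))
E
```

```text
[ 0.4685 -0.214   0.1429] -13.797171198391299
[ 0.4651 -0.2242  0.1   ] [ 0.0116  0.0527 -0.0013]
```

>>> {"method": "play_rows", "body": {"increments": [0.007,0.005,-0.001,0,0.07,0.006,0.012,0,0,0.07,0,0.015,0,0,0.07,0,0.012,0,0,0.07,0,0.006,0,0,0.07,0,0,0,0,0.07]}}

```text
time: 23.78
tool_pos: [0.4672, -0.2205, 0.0889]
ee_rot: [0.446, -0.432, 0.556, -0.553]
force: [1.1, -0.2, 0.6]
gripper_width: 0.0701
```

```bash
python3 - <<'E'
from h import *
o=st(); print(ang(o),o["qpos"],delta([.4645,-.2265,.09],o))
save(cam("wrist"),"w24.png")
E
```

```text
t 23.78 p [ 0.4672 -0.2205  0.0889] F [ 1.1151 -0.1983  0.6334] w 0.0701
[[-0.2287  0.0121  0.9734]
 [-0.9733  0.0154 -0.2288]
 [-0.0177 -0.9998  0.0083]]
-13.228474454160603 [-0.1739  0.4976  0.7064  2.015  -0.4797  0.7905  0.5883] [ 0.0064 -0.0012 -0.0012]
```

View pics/w24.png

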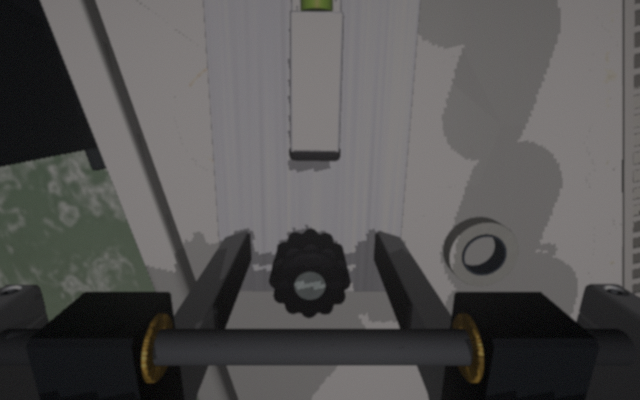

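```bash
python3 - <<'E'
from h import *
c=cam("wrist"); o=env.get_obs()
k=onz(c,311,286,.1); print(k,delta([k[0],k[1],.089],o))
E
```

```text
[ 0.4643 -0.2284  0.1   ] [ 0.008   0.001  -0.0014]
```

Centre on the knob (x +0.008) and close.

>>> {"method": "play_rows", "body": {"increments": [0.005,0,-0.001,0,0.07,0.003,0,0,0,0.06,0,0,0,0,0.03,0,0,0,0,0.03,0,0,0,0,0.03,0,0,0,0,0.03,0,0,0,0,0.03,0,0,0,0,0.03]}}

```text
time: 24.55
tool_pos: [0.4636, -0.2294, 0.0921]
ee_rot: [0.446, -0.432, 0.556, -0.553]
force: [4.1, -1.4, -5.0]
gripper_width: 0.0397
```

```bash
python3 - <<'E'
from h import *
o=st(); print(ang(o),delta([.4643,-.2284,.089],o))
save(cam("wrist"),"w25.png",(200,100,440,360),2.2)
E
```

```text
t 24.55 p [ 0.4636 -0.2294  0.0921] F [ 4.1156 -1.3654 -4.9895] w 0.0397
[[-0.2292  0.0131  0.9733]
 [-0.9732  0.0163 -0.2294]
 [-0.0188 -0.9998  0.009 ]]
-13.262679880439462 [-0.0011  0.0031  0.0005]
```

View pics/w25.png

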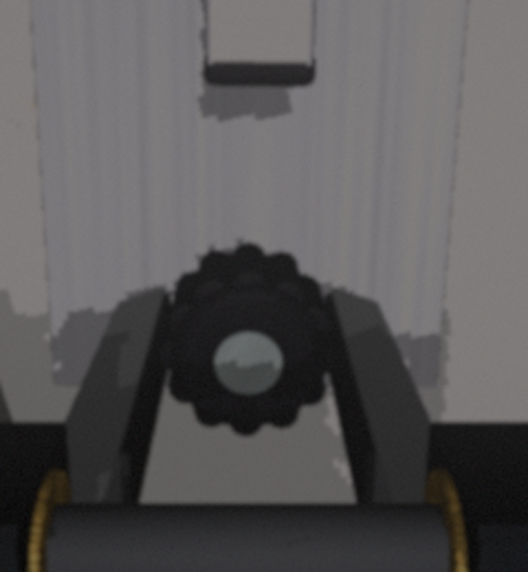

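>>> {"method": "play_rows", "body": {"increments": [0,0,0,4,0.03,0,0,0,4,0.03,0,0,0,4,0.03,0,0,0,4,0.03]}}

```text
time: 24.93
tool_pos: [0.4631, -0.2292, 0.092]
ee_rot: [0.362, -0.348, 0.614, -0.609]
force: [-2.7, 0.8, 0.6]
gripper_width: 0.0394
```

```bash
python3 - <<'E'
from h import *
o=st(); print(ang(o),o["torque"],o["qpos"])
E
```

```text
t 24.93 p [ 0.4631 -0.2292  0.092 ] F [-2.6911  0.7907  0.6143] w 0.0394
[[-0.4952  0.0126  0.8687]
 [-0.8685  0.0167 -0.4953]
 [-0.0207 -0.9998  0.0027]]
-29.692612663963754 [-0.2412  0.2944  0.1861] [-0.2092  0.5172  0.781   2.014  -0.5297  0.814   0.3649]
```

>>> {"method": "play_rows", "body": {"increments": [0,0,0,6,0.03,0,0,0,6,0.03,0,0,0,6,0.03,0,0,0,6,0.03,0,0,0,6,0.03,0,0,0,6,0.03,0,0,0,6,0.03,0,0,0,6,0.03,0,0,0,5,0.03,0,0,0,0,0.03]}}

```text
time: 25.77
tool_pos: [0.4619, -0.2276, 0.0916]
ee_rot: [0.032, -0.025, 0.712, -0.701]
force: [-1.7, 1.6, 3.4]
gripper_width: 0.0396
```

```bash
python3 - <<'E'
from h import *
o=st(); print(ang(o),o["torque"],o["qpos"])
save(cam("scene"),"s26.png",(240,150,420,310),4)
E
```

```text
t 25.77 p [ 0.4619 -0.2276  0.0916] F [-1.7111  1.6207  3.427 ] w 0.0396
[[-0.9967  0.0098  0.0811]
 [-0.0809  0.0171 -0.9966]
 [-0.0112 -0.9998 -0.0163]]
-85.34992252617998 [-0.4158  0.5005  0.1123] [-0.368   0.6294  1.0154  2.0205 -0.7226  0.8979 -0.4388]
```

View pics/s26.png

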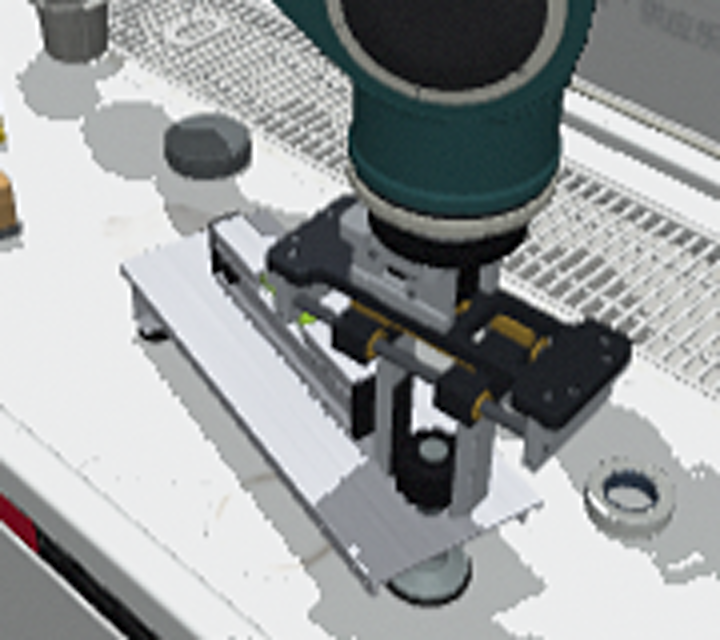

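>>> {"method": "play_rows", "body": {"increments": [0,0,0,0,0.058,0,0,0,0,0.058,0,0,0,0,0.058,0,0,0,0,0.058,0,-0.015,0,0,0.058,0,-0.025,0,0,0.058,0,-0.02,0,0,0.058,0,0,0,-6.5,0.058,0,0,0,-6.5,0.058,0,0,0,-6.5,0.058,0,0,0,-6.5,0.058,0,0,0,-6.5,0.058]}}

```text
time: 26.82
tool_pos: [0.462, -0.2291, 0.1551]
ee_rot: [0.245, -0.233, 0.67, -0.661]
force: [0.8, 0.6, 0.3]
gripper_width: 0.0578
```

>>> {"method": "play_rows", "body": {"increments": [0,0,0,-6.5,0.058,0,0,0,-6.5,0.058,0,0,0,-6.5,0.058,0,0,0,-6.5,0.058,0,0,0,-6.5,0.058,-0.02,0,0,-4,0.058,-0.03,0,0,0,0.058,-0.03,0,0,0,0.058,-0.025,0,0,0,0.058,-0.01,0,0,0,0.058,0,0,0,0,0.058]}}

```text
time: 27.73
tool_pos: [0.4873, -0.1153, 0.1598]
ee_rot: [0.458, -0.44, 0.547, -0.546]
force: [0.0, 0.3, 0.1]
gripper_width: 0.0579
```

```bash
python3 - <<'E'
from h import *
o=st(); print(ang(o),o["qpos"],delta([.4960,-.1015,.0875],o))
save(cam("wrist"),"w27.png")
E
```

```text
t 27.73 p [ 0.4873 -0.1153  0.1598] F [0.0404 0.341  0.0952] w 0.0579
[[-0.1943  0.0193  0.9808]
 [-0.9807  0.0169 -0.1946]
 [-0.0203 -0.9997  0.0156]]
-11.224387778006793 [-0.4856  0.3505  0.8031  2.0127 -0.3501  0.8967  0.3108] [-0.0138  0.0726  0.0047]
```

View pics/w27.png

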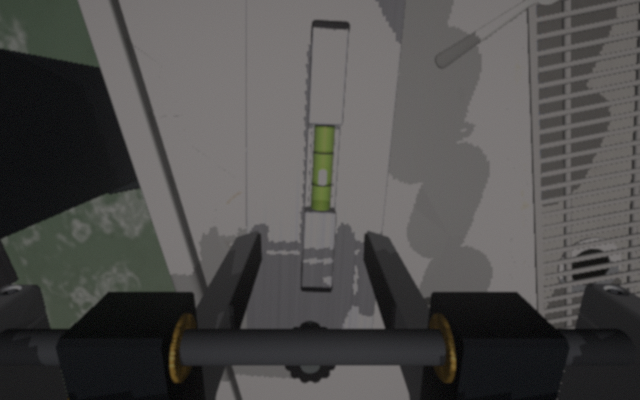

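>>> {"method": "play_rows", "body": {"increments": [-0.008,0.015,0.001,2.5,0.058,-0.006,0.015,0.001,0,0.058,0,0.018,0.001,0,0.058,0,0.014,0,0,0.058,0,0.006,0,0,0.058,0,0,0,0,0.058]}}

```text
time: 28.28
tool_pos: [0.4943, -0.111, 0.0909]
ee_rot: [-0.444, 0.425, -0.557, 0.559]
force: [-0.7, 0.3, -0.7]
gripper_width: 0.058
```

```bash
python3 - <<'E'
from h import *
o=st(); print(ang(o),o["qpos"],delta([.4960,-.1015,.0875],o))
save(cam("wrist"),"w28.png")
E
```

```text
t 28.28 p [ 0.4943 -0.111   0.0909] F [-0.7246  0.3142 -0.6973] w 0.058
[[-0.2458  0.0232  0.9691]
 [-0.9691  0.0139 -0.2461]
 [-0.0191 -0.9996  0.0191]]
-14.2508583783878 [-0.4181  0.4738  0.7252  2.0495 -0.4814  0.7655  0.3551] [-0.0096  0.0036 -0.0008]
```

View pics/w28.png

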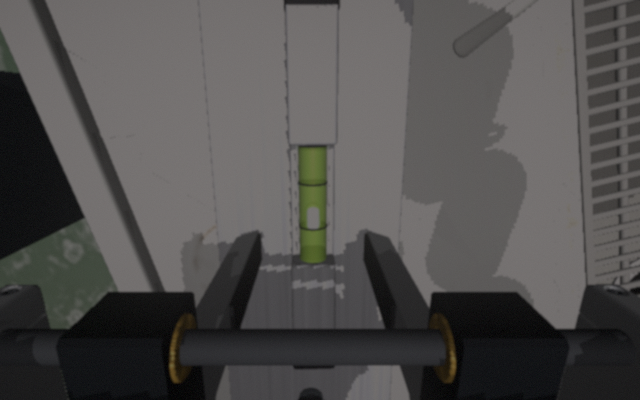

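>>> {"method": "play_rows", "body": {"increments": [-0.006,0.002,0,0,0.05,-0.004,0.001,0,0,0.05,0,0,0,0,0.015,0,0,0,0,0.015,0,0,0,0,0.015,0,0,0,0,0.015,0,0,0,0,0.015,0,0,0,0,0.015,0,0,0,0,0.015,0,0,0,0,0.015]}}

```text
time: 29.17
tool_pos: [0.4985, -0.1017, 0.0918]
ee_rot: [-0.445, 0.423, -0.556, 0.56]
force: [-0.0, 0.6, 0.4]
gripper_width: 0.0218
```

>>> {"method": "play_rows", "body": {"increments": [0,0.0008,0,0,0.015,0,0.0005,0,0,0.015]}}

```text
time: 29.33
tool_pos: [0.4985, -0.102, 0.0908]
ee_rot: [-0.445, 0.423, -0.556, 0.56]
force: [-4.3, 2.1, 15.4]
gripper_width: 0.0219
```

>>> {"method": "play_rows", "body": {"increments": [0,0.0002,0,0,0.015,0,0.0003,0,0,0.015,0,0.0003,0,0,0.015,0,0.0003,0,0,0.015,0,0.0003,0,0,0.015,0,0.0003,0,0,0.015,0,0.0003,0,0,0.015,0,0.0003,0,0,0.015,0,0.0003,0,0,0.015,0,0.0003,0,0,0.015,0,0.0003,0,0,0.015,0,0.0003,0,0,0.015]}}

```text
time: 30.33
tool_pos: [0.4985, -0.102, 0.0908]
ee_rot: [-0.446, 0.421, -0.558, 0.559]
force: [-4.6, 1.4, 12.1]
gripper_width: 0.0215
```

>>> {"method": "play_rows", "body": {"increments": [0,0.0003,0,0,0.015,0,0.0003,0,0,0.015,0,0.0003,0,0,0.015,0,0.0003,0,0,0.015,0,0.0003,0,0,0.015,0,0.0003,0,0,0.015]}}

```text
time: 30.83
tool_pos: [0.4986, -0.1021, 0.0908]
ee_rot: [0.446, -0.42, 0.559, -0.558]
force: [-3.9, 1.5, 11.3]
gripper_width: 0.0219
```

```bash
python3 - <<'E'
from h import *
c,tx=bub("w29.png"); st()
m=c["color"].astype(int)
print([(r,int(m[r,306:320].mean(1).mean()), int(m[r,308:316,2].max())) for r in range(196,270,2)])
for r in (170,206,215,227,250,282): print(r,tx(r))
save(cam("scene"),"s29.png",(240,150,420,310),4)
E
```

```text
t 30.88 p [ 0.4986 -0.1021  0.0909] F [-2.9524  0.6311 11.3775] w 0.0214
[[-0.2485  0.0282  0.9682]
 [-0.9682  0.0231 -0.2492]
 [-0.0294 -0.9993  0.0216]]
[(196, 83, 56), (198, 75, 50), (200, 70, 46), (202, 70, 47), (204, 54, 41), (206, 67, 47), (208, 83, 56), (210, 80, 52), (212, 80, 55), (214, 86, 71), (216, 99, 106), (218, 105, 110), (220, 105, 110), (222, 105, 111), (224, 105, 110), (226, 105, 109), (228, 105, 110), (230, 105, 110), (232, 104, 110), (234, 103, 110), (236, 95, 104), (238, 78, 68), (240, 68, 42), (242, 67, 40), (244, 67, 41), (246, 58, 38), (248, 51, 36), (250, 77, 50), (252, 80, 51), (254, 80, 51), (256, 79, 51), (258, 79, 51), (260, 78, 49), (262, 71, 45), (264, 66, 39), (266, 65, 38), (268, 66, 39)]
170 48.68039642713372
206 31.23292790999903
215 26.72291062274943
227 20.6133697899023
250 8.585679780676891
282 -8.880177699004872
```

View pics/w29.png

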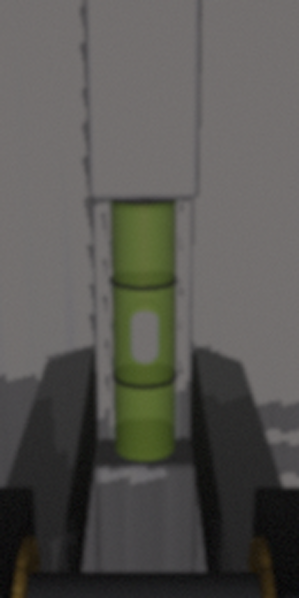

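View pics/s29.png

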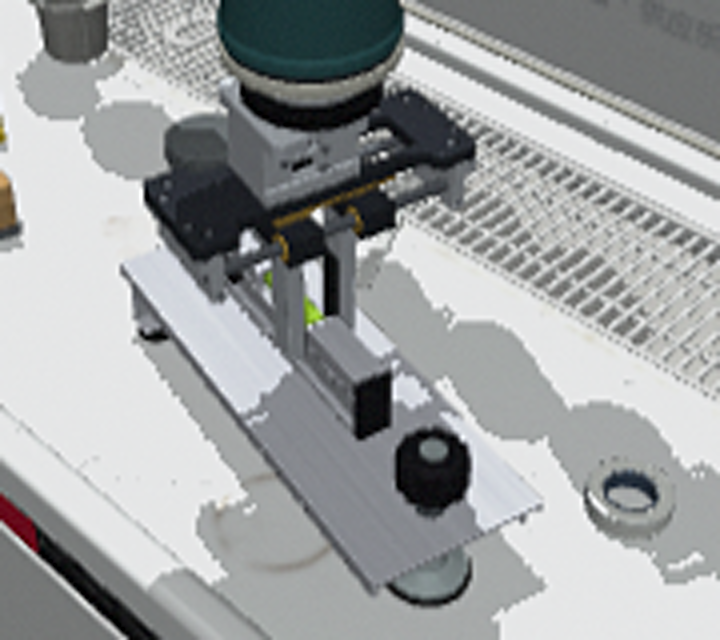

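```bash
python3 - <<'E'
from h import *
c,tx=bub("w30.png"); o=st()
m=c["color"].astype(int)[:,308:316]
b=[r for r in range(206,246) if m[r,:,2].max()>88]; d={r:int(m[r].mean()) for r in list(range(200,210))+list(range(243,252))}
print("bubble",b[0],b[-1],tx((b[0]+b[-1])/2),"marks",d)
save(cam("side"),"d30.png",(230,140,370,290),4)
E
```

```text
t 30.98 p [ 0.4986 -0.1021  0.0908] F [-4.6648  1.6773 11.3179] w 0.0218
[[-0.2485  0.0282  0.9682]
 [-0.9682  0.0231 -0.2492]
 [-0.0294 -0.9993  0.0215]]
bubble 215 237 21.10595849556676 marks {200: 72, 201: 73, 202: 72, 203: 66, 204: 57, 205: 52, 206: 66, 207: 80, 208: 84, 209: 83, 243: 69, 244: 69, 245: 67, 246: 61, 247: 50, 248: 50, 249: 66, 250: 78, 251: 81}
```

View pics/d30.png

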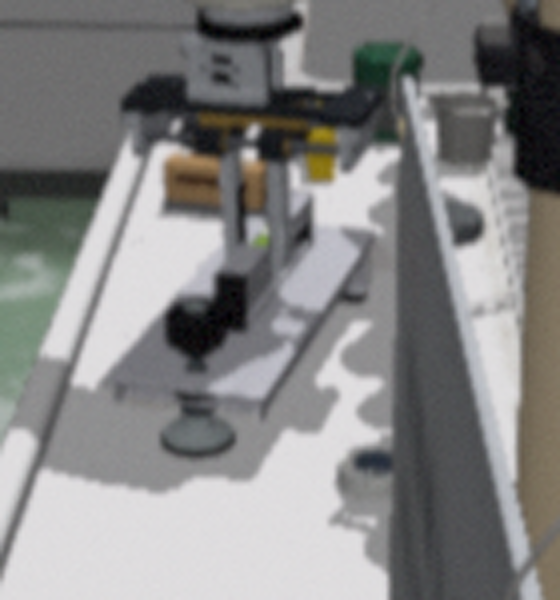

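```bash
python3 -c "
from workcell import job_done
print(job_done())"
```

```text
the job is handed in; nothing more can be done
None
```

I swept the three flakes off the +y end of the plate with the wooden scraper and stood the block upright on the worktop. I then laid the level lengthwise on the plate with its +x end towards the fixed feet. Pressed, the bubble read about +7.5 mm, so I turned the knob 72° (about 1.26 rad) clockwise, gripped the level again and pressed it down.

**Last checks, at 31 s:**
- **Press:** the level was held at a steady 11 N or so.
- **Bubble:** it stood within about 0.5 mm of midway between the marks in the wrist view, and had not moved between two readings.
- **Surroundings:** the plate was clear in the views. The yellow block, cap and tape looked undisturbed.

**Not confirmed or out of line:**
- **Flakes:** I never saw where they came to rest, because the plate's end and the block hid them. They should be on the worktop just past the +y end.
- **Tool tilt:** the tool had crept to about 30 mrad off vertical during the final press. The bubble did not shift with it.
- **Scraper force:** once, while feeling for the plate with the scraper, the wrist force briefly reached about 41 N upward (about 44 N in all) through the held block. The limit there is 120 N.

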